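# Load a tube carrier into the gravity feed lane

### The arm

A 7-joint arm with a two-finger parallel gripper is mounted at the origin on the work surface. World frame = base frame: x ahead of the robot, y to its left, z up, the work surface at z = 0. Lengths are in m, angles in degrees, forces in N, time in s.
With the tool pointing down it reaches from about 0.4 to 0.85 m from the base axis. Payload 10.4 kg.
Tool frame: the origin (TCP) lies at the very end of the fingers, on their centre line; the grasp point (between the pads) lies 19 mm behind it; y points along the fingers, x is the direction in which the jaws open and shut, and the axes are right-handed (so a half turn about y gives the same grasp; the last joint's range is limited). The gripper opens to 87 mm and grips with 3 to 60 N. Pads are 19 mm wide; open, the fingers measure 117 mm over their backs; the gripper's body (75 mm by 190 mm) begins 51 mm behind the grasp point.
Start: joints at [71.929, 19.034, -3.707, 83.658, 1.238, 77.344, -5.071], TCP at [0.18, -0.598, 0.189] pointing down, gripper open.
Joint ranges: [-148.97, 148.97], [-28.65, 121.19], [-84.17, 76.75], [9.2, 138.47], [-72.65, 252.65], [3.7, 117.97], [-149.18, 149.18]. Speed limits (degrees/s): [127.2, 127.2, 159.86, 159.86, 180, 180, 180].

### API

Orientations are given as [roll, pitch, yaw] about the fixed x, y, z axes, in that order (R = Rz(yaw) Ry(pitch) Rx(roll)).
In Python, from bench import ctrl gives the robot as it stands. The module is installed in compiled form; this text tells all that it offers.
- The arm moves only by the tool servo_tool, never from a script. Its argument "rows" is one flat list of numbers, 5 for each row, row after row: the opening, from 0 (shut) to 1 (fully open), then the shift along the tool's x, y, z in units of 40 mm (1.0 is 40 mm), then the turn about the tool's y in units of 6 degrees (1.0 is 6 degrees). In form: [hand, x, y, z, twist, hand, x, y, z, twist, ...]. A call has 1 to 10 rows; each row is the pose to reach, as a shift and turn from the pose measured when the call began, along the tool's axes at that moment; what a row does not reach only later rows make up. A row lasts 1/8 s, in which the tool goes at most 62.5 mm and 10.7 degrees, less where a joint would pass 70% of its speed; a pose out of reach is approached as far as the arm can. A call with a gripper value outside its range is refused whole. The fingers move at their own pace and stop on an object; "newtons" is the grip in N (left out, the last holds). Time passes only in rows, so rows that repeat a pose let the fingers close. It gives the time, the measured TCP pose, the force and the opening at its end, in the units of the state.
- ctrl.sense(): the state, without advancing time (a new reading comes with each control period).
- ctrl.get_image(name): name is "scene" or "top" or "wrist"; returns the picture (480x640x3 uint8, red, green, blue); there is no depth.
- ctrl.camera_model(name): a dict with "fov_y" (degrees; the focal length in pixels is half the picture's height over the tangent of half this angle, whatever the lens; pixels are square), "cx", "cy" (the principal point, pixels), "R" (3x3) and "t" (3): a world point X has camera coordinates R X + t; the wrist camera has in their place "T_tool_cam" (4x4, takes a point from camera to tool coordinates, whose origin is the TCP and whose axes are the tool frame's). Camera axes: x right, y down, z forward; pixel columns grow to the right and rows downward; lengths in m; the calibration is good to about 2 mm. A picture is of the moment at which its call begins: read the wrist's pose just before it. camera_model takes no time and is no camera call.
- ctrl.close_job(): hands the job in, once; it reports no verdict.
The state is a dict: "t": time; "qpos": joint angles; "qd": joint speeds; "joint_efforts": joint torques, N m; "tool_pos": TCP position; "ee_rot": TCP orientation; "wrist_force": force on the tool from outside, world axes, zero at the start; "moment": the same for the moment, N m; "gripper_width": opening from 0.0 (shut) to 1.0 (fully open).
Only numpy, scipy, OpenCV 4.12 (cv2) and the standard library are available. Lean on these libraries where they do the work, as an engineer would, in place of code of your own. Each camera call takes 0.05 s, during which the arm holds its last target.

### The job

Load the full blue tube carrier into the feed lane: push the yellow gate bar fully open, hang the carrier by its rollers on the upper end of the sloping rail, upright and gently, and let go so that it rolls down by itself to the rubber stop. Only when it rests against the stop, push the gate bar fully shut again. Leave the white carrier and everything else on the bench where they stand.

Things in the scene. Friction and masses are not known exactly. Their poses are not given: they have to be found in the camera images.
- carrier_blue: the full tube carrier, standing on the bench: dark-blue rack 100 x 44 mm, 52 mm high, ten white-capped tubes (caps up to 62 mm), with a roller hook above it; 193 mm high in all, about 0.4 kg. Origin: centre of the underside; x along its length, +x is the end that goes downhill; z up. The hook is open to +y. No tube sticks out sideways
- carrier_groove (a point): point of the blue carrier midway between its two grooved rollers where the rail's centre line lies once hung: 119.5 mm above the underside, x = y = 0. Rollers: white, flanges 28 mm in diameter, tread 22 mm wide, axles along y at x = -32 and +32 mm, 135 mm up (lowest point 121 mm up). The rail must come in from +y, between caps (62 mm) and rollers, then carry the rollers
- carrier_grip (a point): middle of the blue carrier's grip fin, 176 mm above its underside, over x = y = 0. The fin is 46 mm long (x), 12 mm thick (y), from 155 to 193 mm up, on a 5 mm top plate 90 x 36 mm; an upright hook plate 90 mm long at y = -22 to -18 mm joins it to the rack
- carrier_white: a second carrier of the same shape and size, white, without tubes (black holes), standing beside the blue one; leave it. Origin: centre of its underside, axes as for the blue one
- lane: the fixed feed lane: grey deck plate 440 x 235 mm, 12 mm thick, long light-grey housing (144 mm high, face 62 mm from the rail, on +y). Origin on the bench under the rail's loading point; x downhill along the rail, y to the housing. The -y side is open from the upper end to the gate's pin post (x = 135 mm), then a fixed guard bar (157 mm high) runs to the end plate (x = 310 mm)
- rail: the sloping rail: polished round bar, 12 mm diameter, 375 mm long. Origin on its centre line at the upper end; x points downhill along it (0.10 rad below level), y to the housing. Three brackets hold it from +y, reaching 17 mm below its centre line. A hung carrier rolls down in about 2 s; its origin is at z = -119.5 mm, and reads x = 300 mm at the rubber stop
- rail_load (a point): the loading point on the rail's centre line, 65 mm downhill of the upper end, 185 mm above the bench: the middle of the carrier is hung here
- gate (a joint): swing of the yellow gate bar about its upright pin, rad: 0 = shut against its stop (bar along the rail's open side, 55 mm from it, free end beyond the upper end), 1.5 = fully open against the other stop (bar pointing to the lane's -y). Growing values turn counter-clockwise seen from above. It stays where it is left; 1 to 2 N at the handle move it
- gate_pin (a point): on the axis of the gate's upright pin, 165 mm above the bench, at mid-height of the bar (20 mm high, 6 mm thick)
- gate_handle (a point): on the axis of the black upright handle at the gate bar's free end, 240 mm from the pin, 205 mm above the bench. The handle is a round post 18 mm in diameter (knob on top 22 mm) from 153 to 225 mm above the bench, to be pushed sideways
- reagent_tray: bystander: low blue tray with six round wells in a black frame, 150 x 110 mm, 36 mm high. Origin: centre of its underside
- tip_rack: bystander: light-grey box of black pipette tips, 120 x 82 mm, 63 mm high. Origin: centre of its underside
- buffer_bottle: bystander: white bottle with a blue cap, 60 mm in diameter, 135 mm high. Origin: centre of its underside
- bead_jar: bystander: amber jar with a black cap, 60 mm in diameter, 85 mm high. Origin: centre of its underside

How it is judged (in metres and radians):
On the way, in this order (a step that is already met when the one before it is completed fails the run):
1. the gate bar is pushed fully open (over 1.4 rad) (value of joint gate above 1.4 rad), for 0.1 s.
2. the blue carrier hangs by its rollers on the upper part of the rail (origin 30 to 170 mm from the upper end) and is let go there (x of carrier_blue in the frame of rail between 0.03 and 0.17 m and y of carrier_blue in the frame of rail between -0.02 and 0.02 m and z of carrier_blue in the frame of rail between -0.126 and -0.113 m and angle between the x axis of carrier_blue and the x axis of rail, either way round below 0.12 rad and contact force between the fingers and carrier_blue below 0.1 N and contact force between carrier_blue and rail above 1 N), for 0.06 s.
3. the carrier has rolled down and rests against the rubber stop, gate bar still open (x of carrier_blue in the frame of rail above 0.294 m and y of carrier_blue in the frame of rail between -0.02 and 0.02 m and z of carrier_blue in the frame of rail between -0.126 and -0.113 m and angle between the x axis of carrier_blue and the x axis of rail, either way round below 0.12 rad and contact force between the fingers and carrier_blue below 0.1 N and contact force between carrier_blue and rail above 1 N and linear speed of carrier_blue below 0.02 m/s and value of joint gate above 1 rad), for 0.3 s.
4. the gate bar is pushed fully shut (under 0.06 rad) (value of joint gate below 0.06 rad), for 0.2 s.
At the end, for the whole second after the job is handed in: The blue carrier hangs freely by its rollers on the rail, upright and at rest within 6 mm of the rubber stop, and the gate bar is shut (under 0.06 rad). Nothing holds the carrier (x of carrier_blue in the frame of rail above 0.294 m and y of carrier_blue in the frame of rail between -0.02 and 0.02 m and z of carrier_blue in the frame of rail between -0.126 and -0.113 m and angle between the x axis of carrier_blue and the x axis of rail, either way round below 0.12 rad and contact force between the fingers and carrier_blue below 0.1 N and contact force between carrier_blue and rail above 1 N and linear speed of carrier_blue below 0.02 m/s and value of joint gate below 0.06 rad and angle between carrier_blue's own z axis and vertical below 0.2 rad); the robot touches nothing.
It fails at once if the white carrier is pushed away (over 25 mm) or tipped (distance of carrier_white from where it was at the start of the episode above 0.025 m or angle between carrier_white's own z axis and vertical above 0.4 rad).
It fails at once if another thing on the bench is pushed away (over 25 mm) or tipped (distance of any of reagent_tray, tip_rack, buffer_bottle, bead_jar from where it was at the start of the episode above 0.025 m or angle between any of reagent_tray, tip_rack, buffer_bottle, bead_jar's own z axis and vertical above 0.4 rad).
It fails at once if the blue carrier is tipped by more than 0.6 rad (angle between carrier_blue's own z axis and vertical above 0.6 rad).
It fails at once if the blue carrier is pressed hard on the rail (over 40 N) (contact force between carrier_blue and rail above 40 N).
It fails at once if the blue carrier is dropped onto the rail (let go over 9 mm above its place there) (contact force between the fingers and carrier_blue below 0.05 N and z of carrier_blue in the frame of rail above -0.1105 m and y of carrier_blue in the frame of rail between -0.03 and 0.03 m and x of carrier_blue in the frame of rail between 0 and 0.3 m).
It also fails if it takes over 72 s, if anything falls off the work surface, if the arm or the gripper's body presses on something with over 40 N, if the wrist force passes 120 N, or if a joint passes its speed limit or range.

## Working session

There is one attempt and no reset: what is moved stays moved. The work goes in short steps, Python scripts to look and compute and a tool call to move; the robot and the scene stay as the last step left them, time stands still between calls to the robot, and variables do not carry over. Pictures are saved under pics/ and viewed, and the job is handed in when it is done.

Besides the shell and the picture viewer there is one more tool, called after "Emit:" by a JSON object that holds its "op" and its "data". servo_tool: Moves the arm, as the interface text tells. Its arguments: {"type":"object","properties":{"rows":{"type":"array","items":{"type":"number"}},"newtons":{"type":"number"}},"required":["rows"]}

```bash
mkdir -p pics; ls; python3 - <<'E'
from bench import ctrl
import cv2
s=ctrl.sense(); print(s)
for n in ["scene","top","wrist"]:
    m=ctrl.camera_model(n); print(n,m)
    cv2.imwrite(f"pics/{n}0.png",ctrl.get_image(n)[:,:,::-1])
E
```

```text
pics
{'t': 0.0, 'qpos': array([71.93039773, 19.07331899, -3.70667219, 83.70629805,  1.23835714,
       77.34116358, -5.06994193]), 'qd': array([-0.04268085,  0.08719722,  0.0112488 ,  0.04663606,  0.01079538,
        0.00933581,  0.02874596]), 'joint_efforts': array([ 6.05611058e-04, -6.23240948e+01,  2.50679394e-02, -3.89901352e+01,
       -6.13962254e-02,  3.95716913e-02,  1.60578220e-04]), 'tool_pos': array([ 0.18024261, -0.59800158,  0.18813685]), 'ee_rot': array([-9.00045195e+01,  8.07809262e-02, -7.32235133e+01]), 'wrist_force': array([-0.25323385,  0.19855722,  0.20452899]), 'moment': array([ 0.02186724, -0.02555062, -0.00376321]), 'gripper_width': 1.0006654917186628}
scene {'fov_y': 46.33942844071268, 'cx': 318.562507922221, 'cy': 239.16643450505222, 'R': array([[ 0.7514974 ,  0.65964022, -0.01124481],
       [ 0.4820466 , -0.56065053, -0.67327711],
       [-0.45042507,  0.50054547, -0.73930474]]), 't': array([-0.46432392, -0.18009584,  1.54652453])}
top {'fov_y': 44.69266395753362, 'cx': 317.5082165286649, 'cy': 238.35852490616523, 'R': array([[-0.01552338, -0.99981657,  0.01121809],
       [-0.9958108 ,  0.01444813, -0.09028902],
       [ 0.09011038, -0.01257268, -0.99585242]]), 't': array([0.03155908, 0.59921918, 1.40668261])}
wrist {'fov_y': 67.2003775192448, 'cx': 322.68050305831184, 'cy': 238.6379922368977, 'T_tool_cam': array([[ 9.99999955e-01, -2.59260824e-04,  1.51674623e-04,
         9.69208129e-04],
       [-2.11078947e-04, -2.47301303e-01,  9.68938605e-01,
        -1.95939913e-01],
       [-2.13698490e-04, -9.68938594e-01, -2.47301347e-01,
         6.76519039e-02],
       [ 0.00000000e+00,  0.00000000e+00,  0.00000000e+00,
         1.00000000e+00]])}
```

View pics/scene0.png

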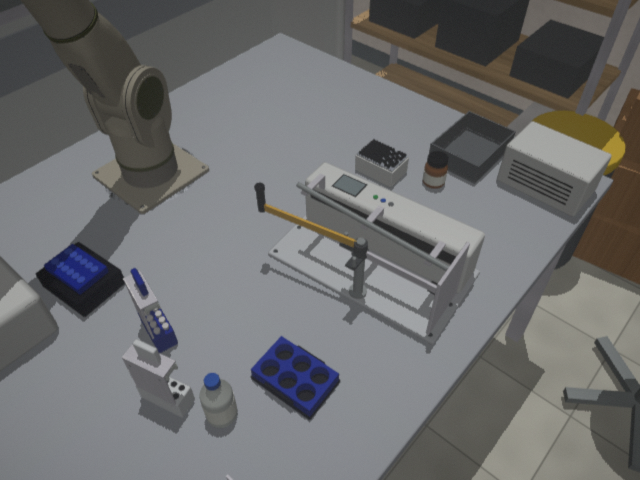

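View pics/top0.png

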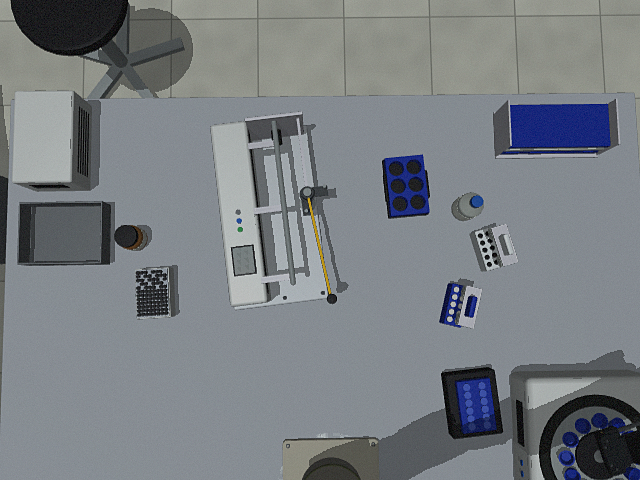

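View pics/wrist0.png

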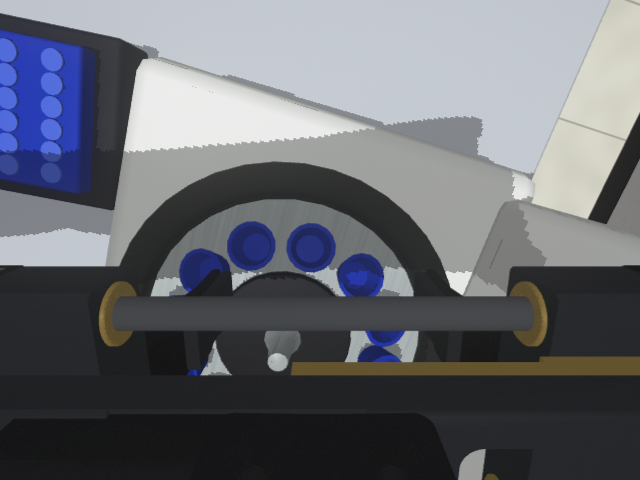

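```bash
python3 - <<'E'
import cv2
a=cv2.imread('pics/scene0.png')[230:430,20:280]; b=cv2.imread('pics/top0.png')[190:340,380:530]
c=cv2.imread('pics/top0.png')[100:320,200:360]
cv2.imwrite('pics/za.png',cv2.resize(a,None,fx=3,fy=3,interpolation=cv2.INTER_CUBIC))
cv2.imwrite('pics/zb.png',cv2.resize(b,None,fx=4,fy=4,interpolation=cv2.INTER_CUBIC))
cv2.imwrite('pics/zc.png',cv2.resize(c,None,fx=2.7,fy=2.7,interpolation=cv2.INTER_CUBIC))
E
```

```text
(no output)
```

View pics/za.png

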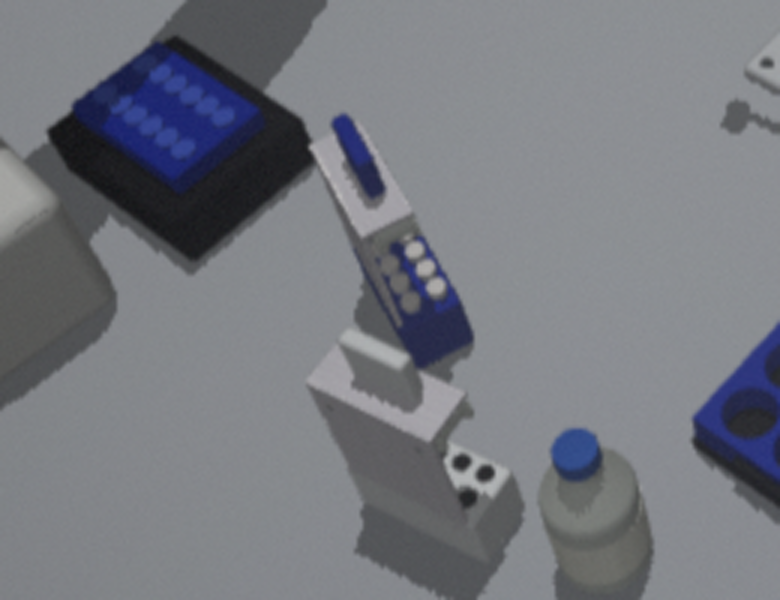

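View pics/zb.png

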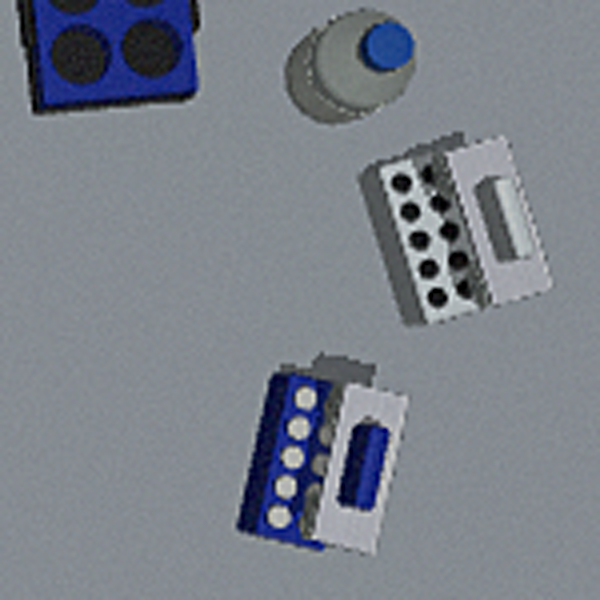

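View pics/zc.png

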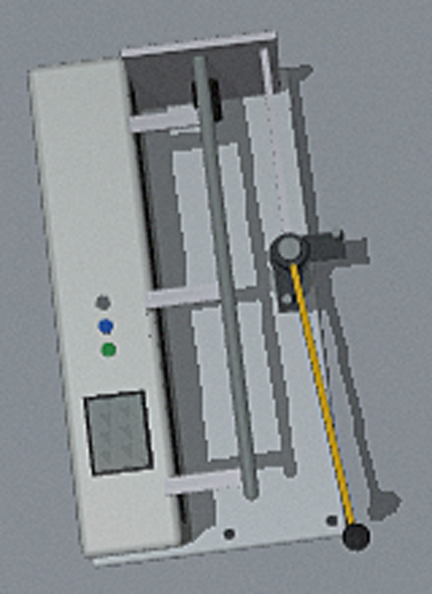

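```bash
cat > h.py <<'E'
import numpy as np, cv2
from bench import ctrl
def K(m):
    f=240/np.tan(np.radians(m['fov_y']/2)); return f,m['cx'],m['cy']
def ray(name,uv,pose=None):
    m=ctrl.camera_model(name); f,cx,cy=K(m)
    d=np.array([(uv[0]-cx)/f,(uv[1]-cy)/f,1.0])
    if name=='wrist':
        p,R=pose; T=m['T_tool_cam']
        c=R@T[:3,3]+p; d=R@T[:3,:3]@d
    else:
        c=-m['R'].T@m['t']; d=m['R'].T@d
    return c,d/np.linalg.norm(d)
def tri(rs):
    A=np.zeros((3,3));b=np.zeros(3)
    for c,d in rs:
        P=np.eye(3)-np.outer(d,d);A+=P;b+=P@c
    X=np.linalg.solve(A,b)
    return X,[np.linalg.norm((np.eye(3)-np.outer(d,d))@(X-c)) for c,d in rs]
def plane(r,z):
    c,d=r; return c+d*(z-c[2])/d[2]
def proj(name,X,pose=None):
    m=ctrl.camera_model(name); f,cx,cy=K(m)
    if name=='wrist':
        p,R=pose;T=m['T_tool_cam']; Xc=T[:3,:3].T@(R.T@(np.array(X)-p)-T[:3,3])
    else: Xc=m['R']@np.array(X)+m['t']
    return Xc[:2]/Xc[2]*f+[cx,cy]
def pose(s=None):
    from scipy.spatial.transform import Rotation as Ro
    s=s or ctrl.sense()
    return np.array(s['tool_pos']),Ro.from_euler('xyz',s['ee_rot'],degrees=True).as_matrix()
def units(target,s=None):
    "tool units to reach world target TCP"
    p,R=pose(s); return np.round(R.T@(np.array(target)-p)/0.04,3)
def grab(name,fn):
    p=pose(); im=ctrl.get_image(name)[:,:,::-1].copy(); cv2.imwrite('pics/'+fn,im); return im,p
E
python3 - <<'E'
import cv2
a=cv2.imread('pics/scene0.png')[150:350,240:500]
cv2.imwrite('pics/zd.png',cv2.resize(a,None,fx=3,fy=3,interpolation=cv2.INTER_CUBIC))
from h import *
print(tri([ray('top',(332,298.5)),ray('scene',(260,187))]))
print(tri([ray('top',(307,192)),ray('scene',(361,243))]))
im=cv2.cvtColor(cv2.imread('pics/top0.png'),cv2.COLOR_BGR2HSV)
m=cv2.inRange(im,(15,150,80),(35,255,255));ys,xs=np.nonzero(m)
pc=[plane(ray('top',(x,y)),0.175)[:2] for x,y in zip(xs,ys)]
l=cv2.fitLine(np.array(pc,np.float32),cv2.DIST_L2,0,.01,.01).ravel();print('bar yaw',np.degrees(np.arctan2(l[1],l[0])),l)
E
```

```text
(array([ 0.4562386 , -0.00169762,  0.22277363]), [np.float64(0.0023245966185231532), np.float64(0.002324596618523211)])
(array([0.69070292, 0.04717774, 0.17600102]), [np.float64(0.0015597439511935863), np.float64(0.0015597439511936826)])
bar yaw 75.77611 [0.24571154 0.969343   0.5713295  0.03978425]
```

View pics/zd.png

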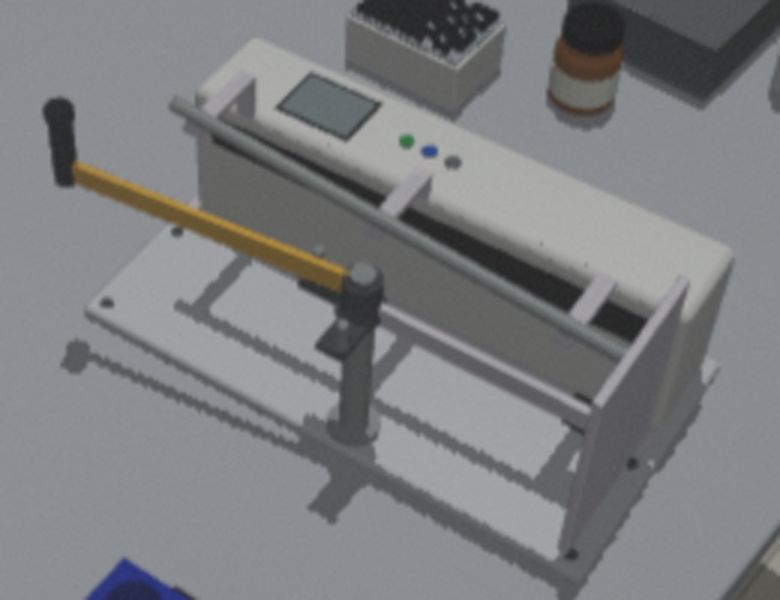

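```bash
python3 - <<'E'
from h import *
U,e=tri([ray('top',(293,283.)),ray('scene',(299.3,184.3))]);print(U,e)
L,e=tri([ray('top',(274,122.2)),ray('scene',(447.3,267.3))]);print(L,e)
d=L-U;print(np.linalg.norm(d),np.degrees(np.arctan2(d[1],d[0])),d[2]/np.linalg.norm(d[:2]))
# fin
for n in('top','scene'):
    im=cv2.cvtColor(cv2.imread(f'pics/{n}0.png'),cv2.COLOR_BGR2HSV)
    m=cv2.inRange(im,(110,120,30),(130,255,255))
    k,lab,st,ce=cv2.connectedComponentsWithStats(m)
    for i in range(1,k):
        if st[i,4]>40: print(n,st[i],ce[i])
# caps z=.062 from top
E
```

```text
[0.49059068 0.08076333 0.19383987] [np.float64(0.0025626538530641885), np.float64(0.0025626538530641695)]
[0.85268515 0.11863187 0.16208482] [np.float64(8.589719651157723e-05), np.float64(8.589719651144768e-05)]
0.36545151825741434 5.970400562264409 -0.08722255558097504
top [ 509  104  102   44 4208] [559.78445817 125.44961977]
top [502 150  96   4 208] [548.69711538 151.61057692]
top [ 384  154   45   64 1555] [406.57684887 185.29839228]
top [470 196  13  12  72] [476.11111111 201.16666667]
top [439 283  24  45 487] [450.26899384 304.39425051]
top [464 296  13  21 187] [470.44919786 306.        ]
top [ 455  377   42   57 1908] [475.24633124 404.9418239 ]
top [591 413  34  16 328] [605.68902439 421.27134146]
top [575 418  16  16 199] [582.48743719 425.69346734]
top [562 432  17  16 204] [570.14705882 439.34803922]
top [558 450  17  16 201] [566.2039801  457.85074627]
top [623 467  17  13 171] [632.01754386 473.35087719]
top [564 468  17  12 165] [571.70909091 474.29090909]
scene [  45  244   63   50 1761] [ 76.24588302 268.42986939]
scene [131 269  15  25 134] [138.02985075 279.49253731]
scene [154 316  19  24 119] [162.3697479 329.5210084]
scene [ 252  337   86   78 2548] [295.57103611 373.90659341]
scene [204 373  15  17 192] [211.33333333 380.61979167]
```

```bash
python3 - <<'E'
from h import *
print(units([0.18,-0.598,0.29]),units([0.30,-0.28,0.29]),units([0.451,0.035,0.29]))
E
```

```text
[-0.007 -2.541 -0.006] [-6.753 -2.534  5.16 ] [-13.204  -2.528  11.047]
```

Emit:
{"op": "servo_tool", "data": {"rows": [0,0,-1.3,0,0,0,0,-2.55,0,0,0,-1.1,-2.55,0.8,0,0,-2.2,-2.55,1.7,0,0,-3.4,-2.55,2.6,0,0,-4.5,-2.55,3.4,0,0,-5.6,-2.55,4.3,0,0,-6.75,-2.55,5.15,0,0,-7.8,-2.55,6.1,0,0,-8.9,-2.55,7.1,0], "newtons": 10}}

```text
t: 1.4
tool_pos: [0.3498, -0.1737, 0.2907]
ee_rot: [-90.0, 0.0, -73.3]
wrist_force: [0.6, -0.8, 0.2]
gripper_width: 0.023
```

```bash
python3 - <<'E'
from h import *
s=ctrl.sense();print(s['tool_pos'],s['ee_rot'],s['qpos'])
print(units([0.451,0.035,0.29]),units([0.451,0.035,0.185]))
E
```

```text
[ 0.3497947  -0.17367123  0.29069359] [-9.00074820e+01  2.62820784e-02 -7.32514226e+01] [ 52.46487481 -12.80984771 -26.83970858 104.03281626  -5.76492319
  87.47207156 -46.79137631]
[-4.266  0.019  3.926] [-4.265  2.644  3.926]
```

Emit:
{"op": "servo_tool", "data": {"rows": [0,-1.1,0,1.0,0,0,-2.2,0,2.0,0,0,-3.3,0,3.0,0,0,-4.27,0,3.93,0,0,-4.27,0,3.93,0]}}

```text
t: 2.02
tool_pos: [0.4516, 0.0393, 0.2907]
ee_rot: [-90.0, 0.1, -72.9]
wrist_force: [-0.1, -0.8, -0.0]
gripper_width: 0.008
```

```bash
python3 - <<'E'
from h import *
im,p=grab('wrist','w1.png');print(p[0]);np.save('w1.npy',np.c_[p[0],p[1]])
print(units([0.451,0.035,0.185]))
E
```

```text
[0.45156357 0.03926601 0.29067998]
[ 0.043  2.638 -0.014]
```

View pics/w1.png

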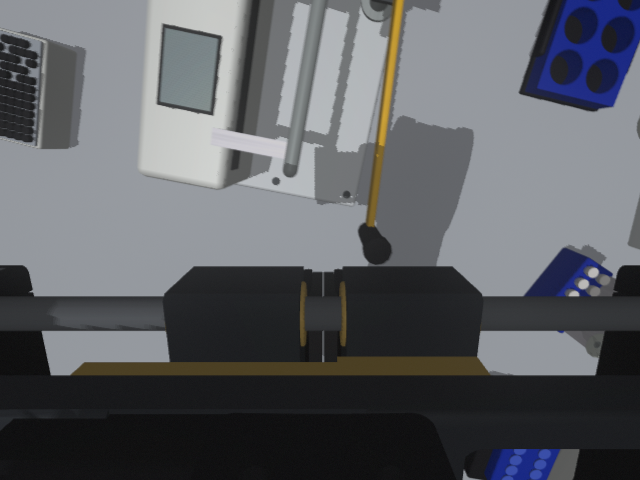

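Emit:
{"op": "servo_tool", "data": {"rows": [0,0,1.3,0,0,0,0,2.6,0,0,0,0,2.6,0,0]}}

```text
t: 2.45
tool_pos: [0.4484, 0.0353, 0.184]
ee_rot: [-90.4, 0.2, -73.1]
wrist_force: [0.5, 0.1, 0.4]
gripper_width: 0.006
```

```bash
python3 - <<'E'
from h import *
P=np.array([.6907,.0472])
s=ctrl.sense();print(s['tool_pos'],s['ee_rot'],s['wrist_force'])
for a in [186,192,198,205,212,219,226,233,240,247,254,260,266]:
    t=np.radians(a); X=np.r_[P+.24*np.array([np.cos(t),np.sin(t)]),.185]; print(a,X.round(3),units(X,s))
im,p=grab('top','t2.png')
im=im[230:330,270:370];cv2.imwrite('pics/t2z.png',cv2.resize(im,None,fx=5,fy=5))
E
```

```text
[0.44842546 0.03526964 0.18400625] [-90.36818951   0.17289664 -73.14358067] [0.49112217 0.14108074 0.42070588]
186 [0.452 0.022 0.185] [ 0.341 -0.026 -0.01 ]
192 [ 0.456 -0.003  0.185] [ 0.963 -0.027 -0.096]
198 [ 0.462 -0.027  0.185] [ 1.591 -0.029 -0.116]
205 [ 0.473 -0.054  0.185] [ 2.321 -0.031 -0.057]
212 [ 0.487 -0.08   0.185] [ 3.038 -0.035  0.091]
219 [ 0.504 -0.104  0.185] [ 3.732 -0.038  0.325]
226 [ 0.524 -0.125  0.185] [ 4.393 -0.042  0.642]
233 [ 0.546 -0.144  0.185] [ 5.01  -0.047  1.038]
240 [ 0.571 -0.161  0.185] [ 5.574 -0.051  1.505]
247 [ 0.597 -0.174  0.185] [ 6.077 -0.056  2.038]
254 [ 0.625 -0.184  0.185] [ 6.511 -0.061  2.628]
260 [ 0.649 -0.189  0.185] [ 6.824 -0.066  3.172]
266 [ 0.674 -0.192  0.185] [ 7.078 -0.07   3.747]
```

View pics/t2z.png

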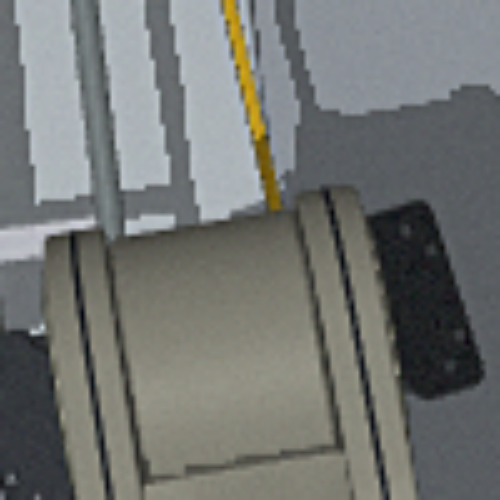

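Emit:
{"op": "servo_tool", "data": {"rows": [0,0.35,0,-0.02,0,0,0.65,0,-0.06,0,0,0.96,0,-0.1,0,0,1.3,0,-0.1,0,0,1.6,0,-0.1,0,0,1.95,0,-0.08,0,0,2.32,0,-0.05,0,0,2.7,0,0.02,0,0,3.04,0,0.1,0,0,3.4,0,0.2,0]}}

```text
t: 3.75
tool_pos: [0.4979, -0.0928, 0.1862]
ee_rot: [-90.1, 0.1, -73.1]
wrist_force: [1.1, 1.8, 0.4]
gripper_width: 0.005
```

```bash
python3 - <<'E'
from h import *
P=np.array([.6907,.0472])
s=ctrl.sense();print(s['tool_pos'],s['ee_rot'],s['wrist_force'])
for a in [219,226,233,240,247,254,257,260,263,266]:
    t=np.radians(a); X=np.r_[P+.24*np.array([np.cos(t),np.sin(t)]),.185]; print(a,X.round(3),units(X,s))
im,p=grab('wrist','w2.png')
E
```

```text
[ 0.49789742 -0.09276484  0.18624868] [-90.14744922   0.12266115 -73.12210001] [1.05340572 1.79436836 0.43866718]
219 [ 0.504 -0.104  0.185] [0.311 0.03  0.07 ]
226 [ 0.524 -0.125  0.185] [0.971 0.028 0.387]
233 [ 0.546 -0.144  0.185] [1.588 0.026 0.782]
240 [ 0.571 -0.161  0.185] [2.152 0.023 1.249]
247 [ 0.597 -0.174  0.185] [2.656 0.021 1.781]
254 [ 0.625 -0.184  0.185] [3.09  0.018 2.371]
257 [ 0.637 -0.187  0.185] [3.254 0.017 2.639]
260 [ 0.649 -0.189  0.185] [3.403 0.016 2.916]
263 [ 0.661 -0.191  0.185] [3.538 0.015 3.2  ]
266 [ 0.674 -0.192  0.185] [3.657 0.014 3.49 ]
```

View pics/w2.png

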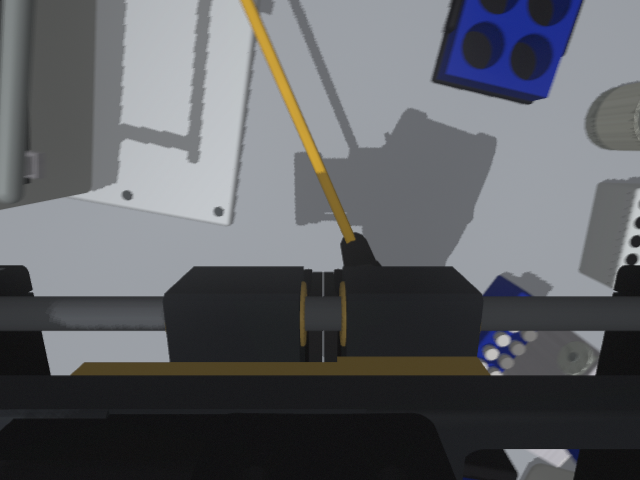

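Emit:
{"op": "servo_tool", "data": {"rows": [0,0.31,0.03,0.07,0,0,0.64,0.03,0.22,0,0,0.97,0.03,0.39,0,0,1.28,0.03,0.58,0,0,1.59,0.03,0.78,0,0,1.87,0.03,1.0,0,0,2.15,0.02,1.25,0,0,2.4,0.02,1.5,0,0,2.66,0.02,1.78,0,0,2.88,0.02,2.08,0]}}

```text
t: 5.05
tool_pos: [0.6119, -0.1821, 0.1845]
ee_rot: [-90.2, 0.1, -73.3]
wrist_force: [-1.0, 0.3, -0.6]
gripper_width: 0.005
```

```bash
python3 - <<'E'
from h import *
P=np.array([.6907,.0472])
s=ctrl.sense();print(s['tool_pos'],s['ee_rot'],s['wrist_force'])
for a in [254,257,260,263,266,269]:
    t=np.radians(a); X=np.r_[P+.24*np.array([np.cos(t),np.sin(t)]),.185]; print(a,X.round(3),units(X,s))
im,p=grab('wrist','w3.png')
E
```

```text
[ 0.61186677 -0.18209719  0.18454725] [-9.01942655e+01  8.28354344e-02 -7.32779102e+01] [-1.02133566  0.34065385 -0.62613237]
254 [ 0.625 -0.184  0.185] [ 0.125 -0.012  0.293]
257 [ 0.637 -0.187  0.185] [ 0.288 -0.014  0.562]
260 [ 0.649 -0.189  0.185] [ 0.436 -0.015  0.839]
263 [ 0.661 -0.191  0.185] [ 0.57  -0.016  1.123]
266 [ 0.674 -0.192  0.185] [ 0.689 -0.017  1.414]
269 [ 0.687 -0.193  0.185] [ 0.792 -0.018  1.71 ]
```

View pics/w3.png

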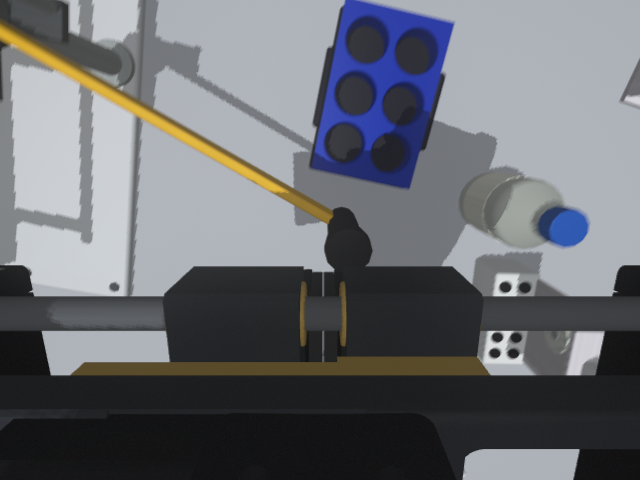

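Emit:
{"op": "servo_tool", "data": {"rows": [0,0.13,0,0.3,0,0,0.29,0,0.56,0,0,0.44,0,0.84,0,0,0.51,0,1.0,0,0,0.57,0,1.12,0,0,0.6,0,1.2,0,0,0.64,0,1.3,0,0,0.64,0,1.3,0]}}

```text
t: 6.1
tool_pos: [0.6704, -0.1922, 0.1841]
ee_rot: [-90.1, 0.1, -73.3]
wrist_force: [-1.0, -0.2, 0.9]
gripper_width: 0.007
```

```bash
python3 - <<'E'
from h import *
s=ctrl.sense();print(s['tool_pos'],s['ee_rot'],s['wrist_force'])
grab('scene','s4.png')
im=cv2.cvtColor(grab('top','t4.png')[0],cv2.COLOR_BGR2HSV)
m=cv2.inRange(im,(15,150,80),(35,255,255));ys,xs=np.nonzero(m)
pc=[plane(ray('top',(x,y)),0.172)[:2] for x,y in zip(xs,ys)]
l=cv2.fitLine(np.array(pc,np.float32),cv2.DIST_L2,0,.01,.01).ravel();print(np.degrees(np.arctan2(l[1],l[0])),l,len(pc))
E
```

```text
[ 0.67041198 -0.19221445  0.18405204] [-9.01367801e+01  7.19959467e-02 -7.32968960e+01] [-0.97978787 -0.17963371  0.87999363]
-78.351 [ 0.2019156  -0.9794029   0.6826757  -0.00414385] 183
```

View pics/t4.png

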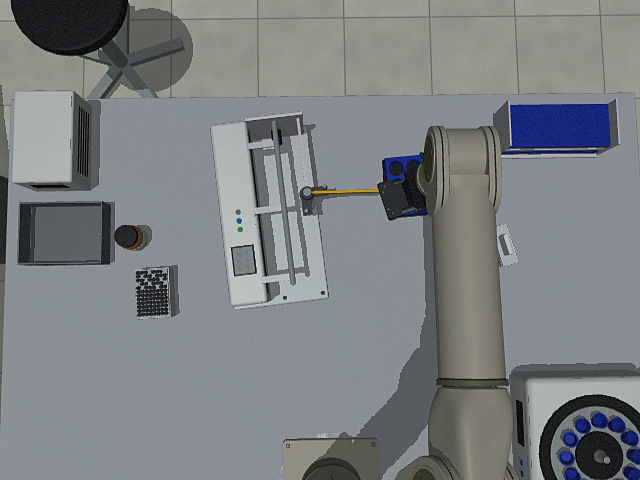

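```bash
python3 - <<'E'
from h import *
im=cv2.cvtColor(cv2.imread('pics/t4.png'),cv2.COLOR_BGR2HSV)
m=cv2.inRange(im,(15,120,60),(35,255,255));m[:,:316]=0;m[:,380:]=0;m[:180]=0;m[200:]=0;ys,xs=np.nonzero(m)
pc=[plane(ray('top',(x,y)),0.172)[:2] for x,y in zip(xs,ys)]
l=cv2.fitLine(np.array(pc,np.float32),cv2.DIST_L2,0,.01,.01).ravel();print(np.degrees(np.arctan2(l[1],l[0])),l,len(pc))
P=np.array([.6907,.0472]);s=ctrl.sense()
for a in [266,267,268,269,270]:
    t=np.radians(a); X=np.r_[P+.24*np.array([np.cos(t),np.sin(t)]),.185]; print(a,X.round(3),units(X,s))
E
```

```text
-88.81496 [ 0.02068129 -0.99978614  0.69021356 -0.04006754] 217
266 [ 0.674 -0.192  0.185] [ 0.026 -0.021  0.09 ]
267 [ 0.678 -0.192  0.185] [ 0.062 -0.022  0.189]
268 [ 0.682 -0.193  0.185] [ 0.096 -0.022  0.288]
269 [ 0.687 -0.193  0.185] [ 0.129 -0.022  0.387]
270 [ 0.691 -0.193  0.185] [ 0.16  -0.022  0.487]
```

Emit:
{"op": "servo_tool", "data": {"rows": [0,0.02,0,0.1,0,0,0.03,0,0.15,0,0,0.03,0,0.15,0]}}

```text
t: 6.58
tool_pos: [0.6763, -0.192, 0.1841]
ee_rot: [-90.2, 0.0, -73.3]
wrist_force: [-2.1, -1.5, 0.5]
gripper_width: 0.004
```

```bash
python3 - <<'E'
from h import *
print(tri([ray('top',(470.4,306)),ray('scene',(138,279.5))]))
s=ctrl.sense();print(s['qpos'])
c,_=tri([ray('top',(470.4,306)),ray('scene',(138,279.5))])
print(units([.60,-.2,.184]),units([.60,-.2,.33]),units([c[0],c[1],.36]))
E
```

```text
(array([ 0.43317326, -0.30515757,  0.18318523]), [np.float64(0.00018693297603912905), np.float64(0.0001869329760391721)])
[ 35.49387645  33.973426   -37.53660425  68.44180949  20.02519708
  83.99670782 -72.57472116]
[-0.357  0.008 -1.885] [-0.36  -3.642 -1.895] [ 0.961 -4.38  -6.646]
```

Emit:
{"op": "servo_tool", "data": {"rows": [0,-0.1,0,-0.6,0,0,-0.3,-0.2,-1.6,0,0,-0.3,-1.5,-1.9,0,1,-0.3,-2.9,-2.1,0,1,-0.1,-4.0,-2.9,0.8,1,0.2,-4.38,-3.9,2.0,1,0.45,-4.38,-4.8,3.2,1,0.7,-4.38,-5.7,4.3,1,0.96,-4.38,-6.65,5.17,1,0.96,-4.38,-6.65,5.17]}}

```text
t: 7.82
tool_pos: [0.4311, -0.3073, 0.3606]
ee_rot: [-90.1, -0.1, -104.7]
wrist_force: [0.8, 0.8, 0.6]
gripper_width: 0.72
```

Emit:
{"op": "servo_tool", "data": {"rows": [1,0,0,0,0]}}

```text
t: 7.95
tool_pos: [0.4317, -0.3065, 0.3607]
ee_rot: [-90.1, -0.1, -104.6]
wrist_force: [-0.7, 0.4, 0.1]
gripper_width: 0.835
```

```bash
python3 - <<'E'
from h import *
s=ctrl.sense();print(s['tool_pos'],s['ee_rot'],s['qpos'],s['qd'].max())
im,p=grab('wrist','w5.png');np.save('w5.npy',np.c_[p[1],p[0]])
im,p=grab('top','t5.png')
im=cv2.cvtColor(im,cv2.COLOR_BGR2HSV)
m=cv2.inRange(im,(15,120,60),(35,255,255));m[:,:316]=0;m[:,400:]=0;m[:180]=0;m[205:]=0;ys,xs=np.nonzero(m)
pc=[plane(ray('top',(x,y)),0.175)[:2] for x,y in zip(xs,ys)]
l=cv2.fitLine(np.array(pc,np.float32),cv2.DIST_L2,0,.01,.01).ravel();print('bar',np.degrees(np.arctan2(l[1],l[0])),l,len(pc))
E
```

```text
[ 0.4317418  -0.30650782  0.3607321 ] [ -90.07646278   -0.11575539 -104.55925591] [ 59.20664036   7.24418412 -32.31731884  78.63736456   4.01198451
  95.2680188  -77.09735536] 0.8587294697030081
bar -87.51489 [ 0.04335959 -0.99905956  0.6930601  -0.06640364] 291
```

View pics/w5.png

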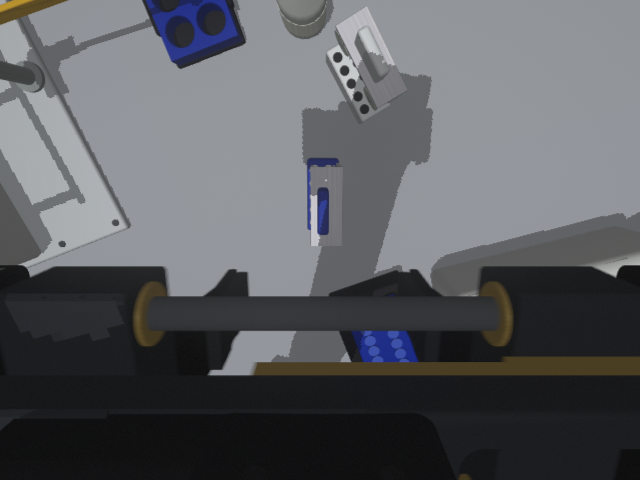

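View pics/t5.png

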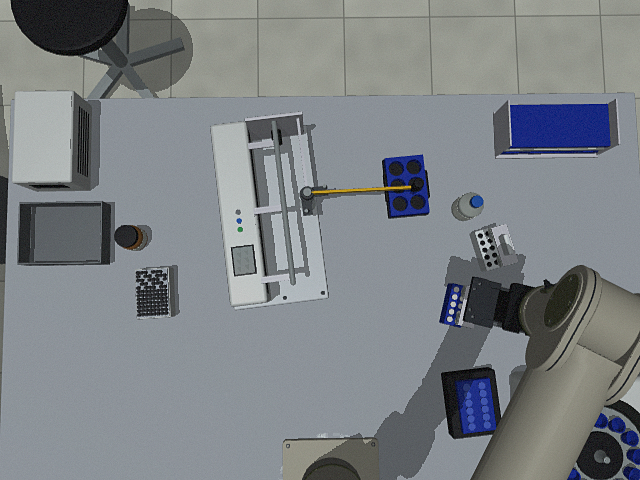

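```bash
python3 - <<'E'
from h import *
im=cv2.imread('pics/w5.png');a=np.load('w5.npy');p=(a[:,3],a[:,:3])
z=im[150:255,290:360];cv2.imwrite('pics/w5z.png',cv2.resize(z,None,fx=5.5,fy=5.5,interpolation=cv2.INTER_NEAREST))
hs=cv2.cvtColor(im,cv2.COLOR_BGR2HSV);m=cv2.inRange(hs,(105,90,30),(135,255,255))
m[:,:314]=0;m[:,333:]=0;m[:180]=0;m[245:]=0
k,lab,st,ce=cv2.connectedComponentsWithStats(m)
for i in range(1,k):
  if st[i,4]>30:
    print(st[i],ce[i])
    ys,xs=np.nonzero(lab==i)
    print(plane(ray('wrist',ce[i],p),.193), cv2.minAreaRect(np.c_[xs,ys].astype(np.float32)))
    print('tri with top',tri([ray('wrist',ce[i],p),ray('top',(470.4,306)),ray('scene',(138,279.5))]))
print(p)
E
```

```text
[318 188  11  47 499] [322.90581162 210.91583166]
[ 0.43554667 -0.30878919  0.193     ] ((323.0, 211.0), (46.0, 10.0), 90.0)
tri with top (array([ 0.43343611, -0.30629225,  0.18297624]), [np.float64(0.0021131120147917593), np.float64(0.0012055107884548248), np.float64(0.0010485547942035076)])
(array([ 0.4317418 , -0.30650782,  0.3607321 ]), array([[-0.25138063, -0.00179954,  0.96788664],
       [-0.9678862 , -0.00161996, -0.25138352],
       [ 0.00202031, -0.99999707, -0.00133452]]))
```

View pics/w5z.png

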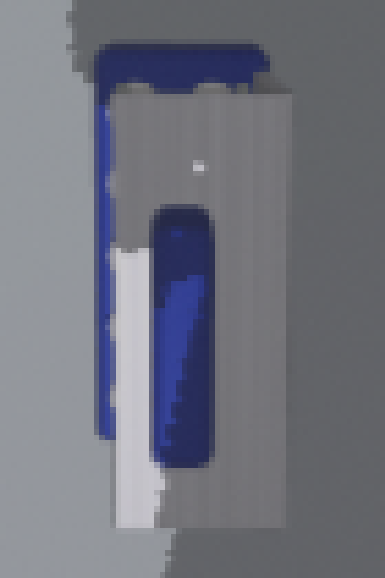

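Emit:
{"op": "servo_tool", "data": {"rows": [0.8,0.03,0,0.11,0,0.8,0.03,1.3,0.11,0,0.8,0.03,2.5,0.11,0,0.8,0.03,3.6,0.11,0,0.8,0.03,4.4,0.11,0,0.8,0.03,4.95,0.11,0,0.8,0.03,4.95,0.11,0]}}

```text
t: 8.93
tool_pos: [0.4352, -0.3081, 0.1611]
ee_rot: [-90.3, -0.0, -104.5]
wrist_force: [0.4, 0.2, -0.1]
gripper_width: 0.798
```

```bash
python3 - <<'E'
from h import *
s=ctrl.sense();print(s['tool_pos'],s['ee_rot'],s['wrist_force'])
print(units([.4355,-.3088,.161]))
im,p=grab('wrist','w6.png');grab('scene','s6.png')
z=cv2.imread('pics/s6.png')[200:400,50:250];cv2.imwrite('pics/s6z.png',cv2.resize(z,None,fx=3,fy=3))
E
```

```text
[ 0.43515665 -0.30807421  0.16108736] [-9.02509499e+01 -1.21509202e-02 -1.04467473e+02] [ 0.44720704  0.16907517 -0.14687295]
[0.015 0.002 0.013]
```

View pics/w6.png

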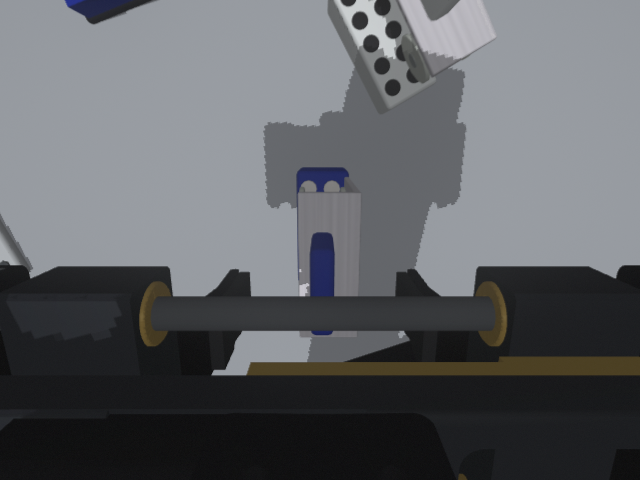

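View pics/s6z.png

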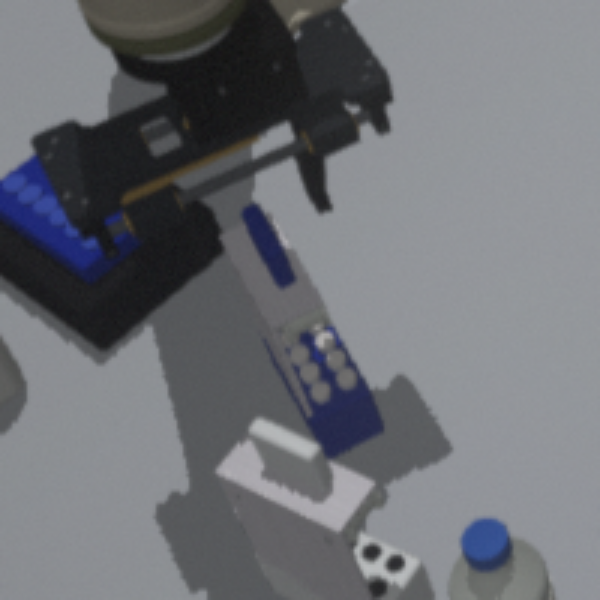

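```bash
python3 - <<'E'
from h import *
p,R=pose()
for r in (233,334): print(R.T@(plane(ray('wrist',(322,r),(p,R)),.193)-p))
E
```

```text
[ 0.0002939  -0.02968882  0.0284306 ]
[ 0.00025792 -0.02963785 -0.0244693 ]
```

Emit:
{"op": "servo_tool", "data": {"rows": [0,0,0,0.05,0,0,0,0,0.05,0,0,0,0,0.05,0,0,0,0,0.05,0,0,0,0,0.05,0,0,0,0,0.05,0,0,0,0,0.05,0,0,0,0,0.05,0], "newtons": 40}}

```text
t: 10.02
tool_pos: [0.4381, -0.3095, 0.1633]
ee_rot: [-90.1, -0.1, -104.5]
wrist_force: [-0.3, 0.5, -0.1]
gripper_width: 0.024
```

Emit:
{"op": "servo_tool", "data": {"rows": [0,0,-0.3,0,0,0,0,-0.8,0,0,0,0,-1.6,0,0,0,0,-2.2,0,0,0,0,-2.2,0,0]}}

```text
t: 10.65
tool_pos: [0.4393, -0.3097, 0.254]
ee_rot: [-89.8, -0.2, -104.5]
wrist_force: [0.5, -0.5, 0.2]
gripper_width: 0.006
```

```bash
python3 - <<'E'
from h import *
s=ctrl.sense();print(s['tool_pos'],s['ee_rot'],s['wrist_force'],s['gripper_width']*87)
im,p=grab('wrist','w7.png');grab('scene','s7.png')
z=cv2.imread('pics/s7.png')[170:370,50:250];cv2.imwrite('pics/s7z.png',cv2.resize(z,None,fx=3,fy=3))
E
```

```text
[ 0.43927447 -0.3097284   0.25395047] [ -89.84641769   -0.19370032 -104.48872202] [ 0.51475676 -0.53430142  0.15640252] 0.504045992157132
```

View pics/w7.png

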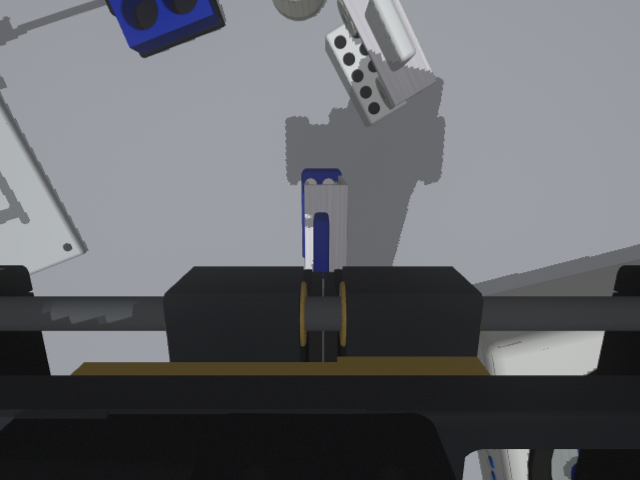

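View pics/s7z.png

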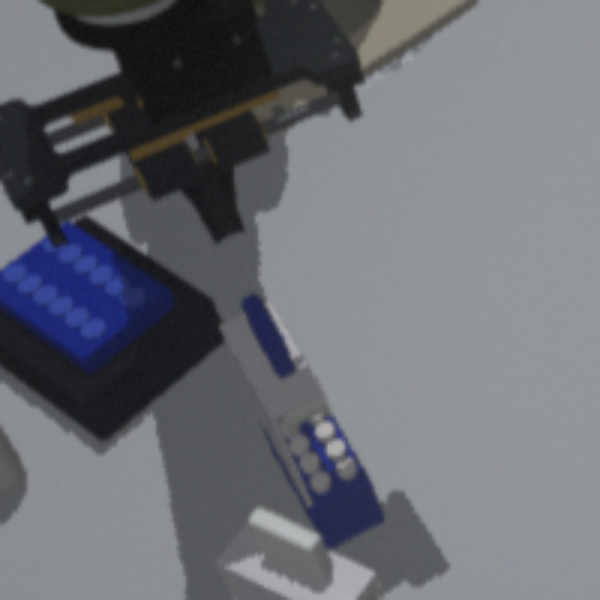

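```bash
python3 - <<'E'
from h import *
s=ctrl.sense();p,R=pose(s)
print('tcp in scene',proj('scene',p), 'zoom',(proj('scene',p)-[50,170])*3,'wrist',proj('wrist',p,(p,R)))
for z in(.155,.176,.193): 
    q=proj('scene',[.4355,-.3088,z]);print(z,q,(q-[50,170])*3, proj('top',[.4355,-.3088,z]))
im=cv2.imread('pics/s7.png');hs=cv2.cvtColor(im,cv2.COLOR_BGR2HSV)
m=cv2.inRange(hs,(105,90,20),(135,255,255));m[:,:125]=0;m[:260]=0;m[300:]=0;m[:,155:]=0
ys,xs=np.nonzero(m);print(xs.mean(),ys.mean(),len(xs))
im=cv2.imread('pics/w7.png');z=im[160:280,280:370];cv2.imwrite('pics/w7z.png',cv2.resize(z,None,fx=5,fy=5,interpolation=cv2.INTER_NEAREST))
E
```

```text
tcp in scene [128.45115522 258.79532964] zoom [235.35346565 266.38598893] wrist [321.59547738 269.29995851]
0.155 [140.92733971 290.30992461] [272.78201912 360.92977382] [468.61293601 304.64794153]
0.176 [138.21518906 283.61489335] [264.64556717 340.84468005] [471.20020889 304.867089  ]
0.193 [135.96106833 278.05052371] [257.88320499 324.15157113] [473.35769173 305.04983234]
138.79888268156424 281.3184357541899 179
```

View pics/w7z.png

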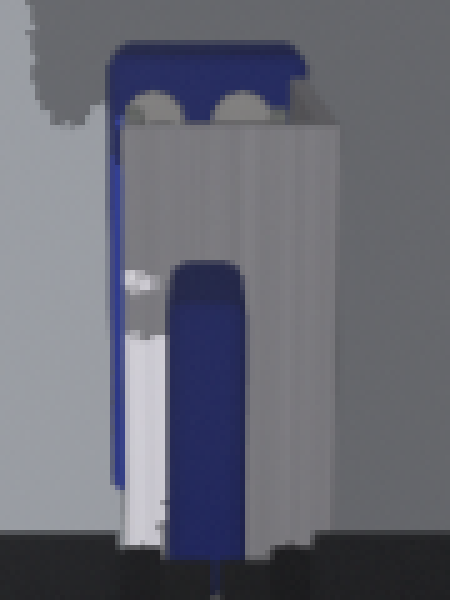

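```bash
python3 - <<'E'
from h import *
s=ctrl.sense();p,R=pose(s)
for y in(0,-.01,-.02,-.03,-.04):
    print(y,[proj('wrist',p+R@np.array([x,y,z]),(p,R)).round(0) for x in(.035,) for z in(-.0095,.0095)], 'w7 scene',proj('scene',p+R@np.array([0,y,0])).round(1))
z=cv2.imread('pics/w6.png')[240:380,180:460];cv2.imwrite('pics/w6z.png',cv2.resize(cv2.convertScaleAbs(z,alpha=2,beta=10),None,fx=2.8,fy=2.8))
z=cv2.imread('pics/s7.png')[200:300,80:180];cv2.imwrite('pics/s7y.png',cv2.resize(cv2.convertScaleAbs(z,alpha=2,beta=10),None,fx=6,fy=6))
E
```

```text
0 [array([382., 285.]), array([383., 253.])] w7 scene [128.5 258.8]
-0.01 [array([385., 292.]), array([386., 259.])] w7 scene [127.  255.2]
-0.02 [array([388., 299.]), array([390., 265.])] w7 scene [125.5 251.5]
-0.03 [array([392., 307.]), array([394., 271.])] w7 scene [124.  247.7]
-0.04 [array([396., 316.]), array([398., 278.])] w7 scene [122.5 244. ]
```

View pics/w6z.png

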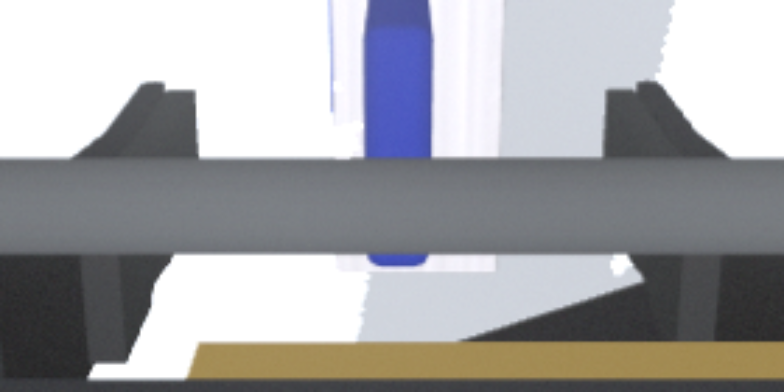

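View pics/s7y.png

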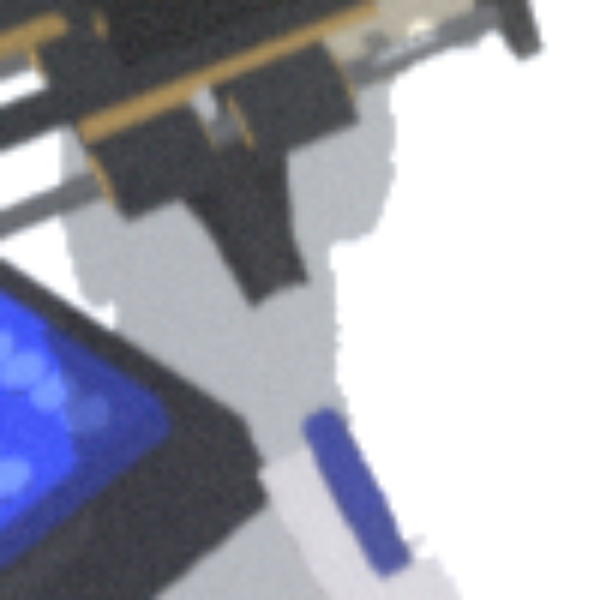

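```bash
python3 - <<'E'
from h import *
p,R=pose()
X=plane(ray('wrist',(321.5,212.4),(p,R)),.193);print(X,R.T@(X-p))
for t in(.16,.15,.138):print(units([.4365,-.309,t]))
E
```

```text
[ 0.45999775 -0.31487447  0.193     ] [-0.00019483  0.05838354  0.02253147]
[-2.000e-03  2.285e+00 -4.200e-02]
[-2.000e-03  2.535e+00 -4.100e-02]
[-0.003  2.835 -0.041]
```

Emit:
{"op": "servo_tool", "data": {"rows": [0.6,0,0,0,0,0.6,0,0,0,0,0.6,0,0,0,0,0.6,0,0.8,0,0,0.6,0,1.6,0,0,0.6,0,2.2,0,0,0.6,0,2.6,0,0,0.6,0,2.85,0,0,0.6,0,2.85,0,0]}}

```text
t: 11.88
tool_pos: [0.438, -0.3094, 0.1372]
ee_rot: [-90.1, -0.1, -104.5]
wrist_force: [0.2, 0.9, 0.7]
gripper_width: 0.603
```

```bash
python3 - <<'E'
from h import *
s=ctrl.sense();print(s['tool_pos'],s['wrist_force'],s['gripper_width'])
a,p=grab('wrist','w8.png');b,p=grab('scene','s8.png')
z1=cv2.resize(cv2.convertScaleAbs(a[240:380,180:460],alpha=2,beta=10),None,fx=2.8,fy=2.8)
z2=cv2.resize(cv2.convertScaleAbs(b[220:320,80:180],alpha=2,beta=10),None,fx=5.5,fy=5.5)
cv2.imwrite('pics/w8z.png',z1);cv2.imwrite('pics/s8z.png',z2)
E
```

```text
[ 0.43798454 -0.30942211  0.13721628] [0.20271294 0.91695466 0.69675311] 0.6025423804108355
```

View pics/w8z.png

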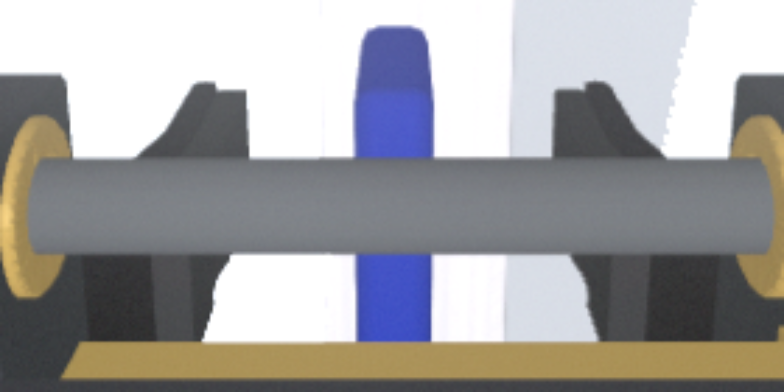

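View pics/s8z.png

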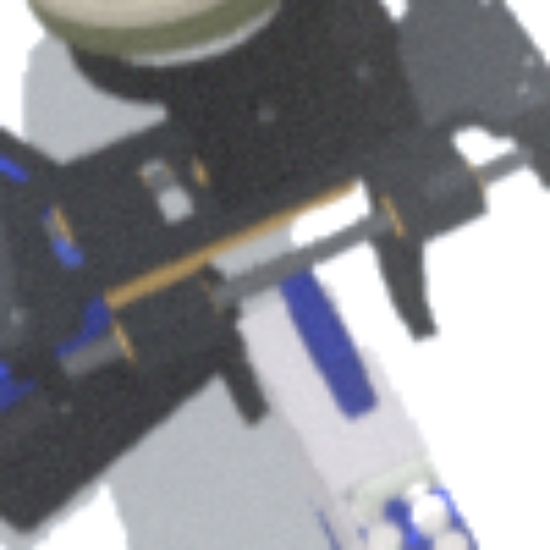

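Emit:
{"op": "servo_tool", "data": {"rows": [0,0,0,0,0,0,0,0,0,0,0,0,0,0,0,0,0,0,0,0,0,0,0,0,0,0,0,0,0,0], "newtons": 40}}

```text
t: 12.72
tool_pos: [0.4385, -0.3097, 0.138]
ee_rot: [-90.0, -0.1, -104.5]
wrist_force: [1.0, 1.0, -0.6]
gripper_width: 0.136
```

Emit:
{"op": "servo_tool", "data": {"rows": [0,0,-0.2,0,0,0,0,-0.6,0,0,0,0,-1.2,0,0,0,0,-1.9,0,0,0,0,-2.6,0,0,0,0,-3.2,0,0,0,0,-3.5,0,0,0,0,-3.5,0,0]}}

```text
t: 13.72
tool_pos: [0.4389, -0.3095, 0.2788]
ee_rot: [-89.9, -0.2, -104.5]
wrist_force: [-0.3, 0.3, -4.1]
gripper_width: 0.136
```

```bash
python3 - <<'E'
from h import *
s=ctrl.sense();print(s['tool_pos'],s['ee_rot'],s['wrist_force'],s['gripper_width'])
a,p=grab('wrist','w9.png');b,p=grab('scene','s9.png')
z2=cv2.resize(b[130:330,40:240],None,fx=3,fy=3)
cv2.imwrite('pics/s9z.png',z2)
E
```

```text
[ 0.43885315 -0.30945597  0.27880782] [ -89.92353755   -0.16223188 -104.48601814] [-0.31901691  0.29987422 -4.12933695] 0.13570497077501886
```

View pics/w9.png

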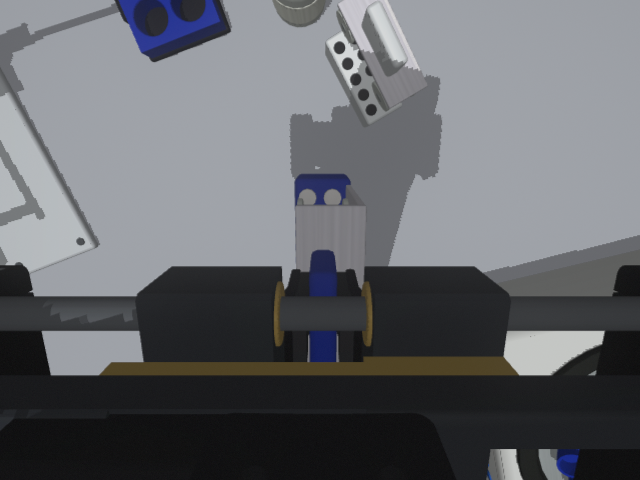

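View pics/s9z.png

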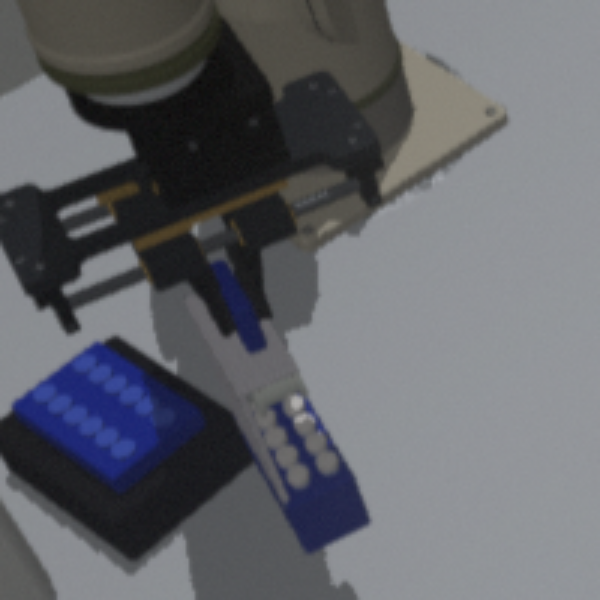

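```bash
python3 - <<'E'
from h import *
a=cv2.imread('pics/w1.png');cv2.imwrite('pics/w1z.png',cv2.resize(a[60:200,240:380],None,fx=4.2,fy=4.2,interpolation=cv2.INTER_NEAREST))
E
```

```text
(no output)
```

View pics/w1z.png

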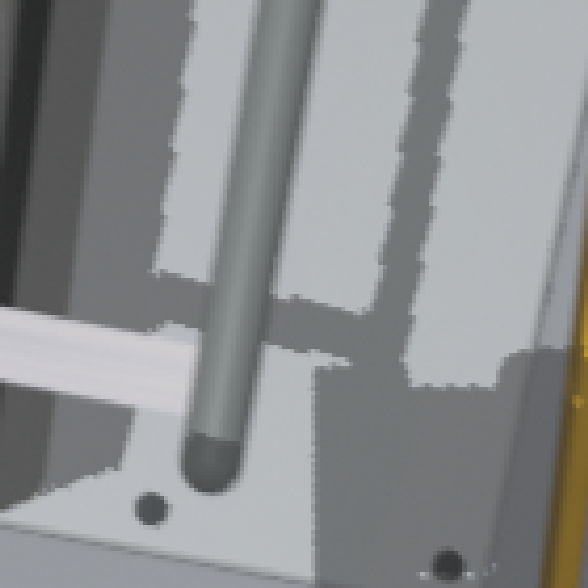

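```bash
python3 - <<'E'
from h import *
a=np.load('w1.npy');p=(a[:,0],a[:,1:])
r=ray('wrist',(290.2,170),p)
print(tri([r,ray('top',(293,283.3)),ray('scene',(299.3,184.3))]))
print(tri([r,ray('scene',(299.3,184.3))]),tri([r,ray('top',(293,283.3))]))
U=plane(r,.1915);print('U',U)
# second point on axis: solve z=U.z-0.1003*horizontal dist
c,d=ray('wrist',(309.2,60),p)
from scipy.optimize import brentq
f=lambda z:(lambda X:X[2]-(U[2]-.1003*np.linalg.norm(X[:2]-U[:2])))(plane((c,d),z))
z=brentq(f,.1,.2);X=plane((c,d),z);v=X-U;print(X,np.degrees(np.arctan2(v[1],v[0])),np.linalg.norm(v))
E
```

```text
(array([0.49099998, 0.07971264, 0.19449666]), [np.float64(0.0016833712163752772), np.float64(0.002951079203419316), np.float64(0.003021261597122289)])
(array([0.49326971, 0.0792737 , 0.19668359]), [np.float64(0.0016935512798684597), np.float64(0.001693551279868654)]) (array([0.48877219, 0.08028131, 0.15985948]), [np.float64(0.0003488884555890491), np.float64(0.0003488884555891062)])
U [0.49160053 0.07845728 0.1915    ]
[0.57544095 0.08783032 0.18303842] 6.3789642192536125 0.08478601490828924
```

```bash
python3 - <<'E'
from h import *
a,p=None,pose()
X=plane(ray('wrist',(322.5,250.5),p),p[0][2]-.138+.193);print('fin far end',p[1].T@(X-p[0]))
for t in ([.45,-.2,.279],[.576,-.012,.279],[.576,-.012,.228]):print(units(t))
E
```

```text
fin far end [ 0.00053297 -0.05502337  0.02716945]
[-2.716 -0.048 -0.399]
[-8.055 -0.06   1.475]
[-8.057  1.215  1.477]
```

Emit:
{"op": "servo_tool", "data": {"rows": [0,-0.4,0,-0.05,0,0,-1.2,0,-0.15,0,0,-2.1,0,-0.2,-0.3,0,-3.0,0,-0.1,-0.8,0,-3.9,0,0.15,-1.3,0,-4.8,0,0.4,-1.8,0,-5.7,0,0.7,-2.3,0,-6.6,0,1.0,-2.8,0,-7.4,0,1.25,-3.2,0,-8.05,0,1.48,-3.43]}}

```text
t: 15.08
tool_pos: [0.5761, -0.0088, 0.2765]
ee_rot: [-90.1, -0.0, -83.6]
wrist_force: [-0.1, -0.0, -4.0]
gripper_width: 0.137
```

Emit:
{"op": "servo_tool", "data": {"rows": [0,0,0,0,0,0,0,0,0,0]}}

```text
t: 15.32
tool_pos: [0.5756, -0.0079, 0.2764]
ee_rot: [-90.1, -0.1, -83.5]
wrist_force: [0.5, 0.4, -3.3]
gripper_width: 0.136
```

```bash
python3 - <<'E'
from h import *
s=ctrl.sense();print(s['tool_pos'],s['ee_rot'],s['wrist_force'],s['gripper_width'])
a,p=grab('wrist','w10.png');b,p=grab('scene','s10.png');np.save('w10.npy',np.c_[p[1],p[0]])
cv2.imwrite('pics/s10z.png',cv2.resize(b[100:340,220:500],None,fx=2.5,fy=2.5))
for t in ([.576,-.012,.228],[.5652,.0874,.228]):print(units(t,s))
E
```

```text
[ 0.57561007 -0.00789916  0.27638077] [-9.01236242e+01 -5.14167156e-02 -8.35472972e+01] [ 0.46764331  0.44513835 -3.32461283] 0.13647161653424283
[1.02e-01 1.21e+00 1.00e-03]
[-2.398  1.207  0.012]
```

View pics/w10.png

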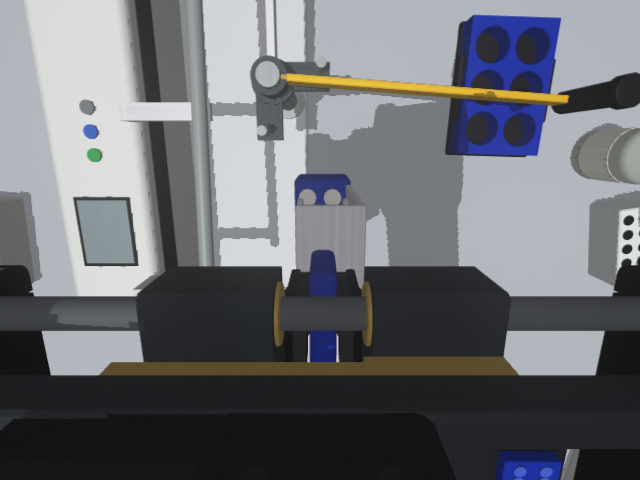

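View pics/s10z.png

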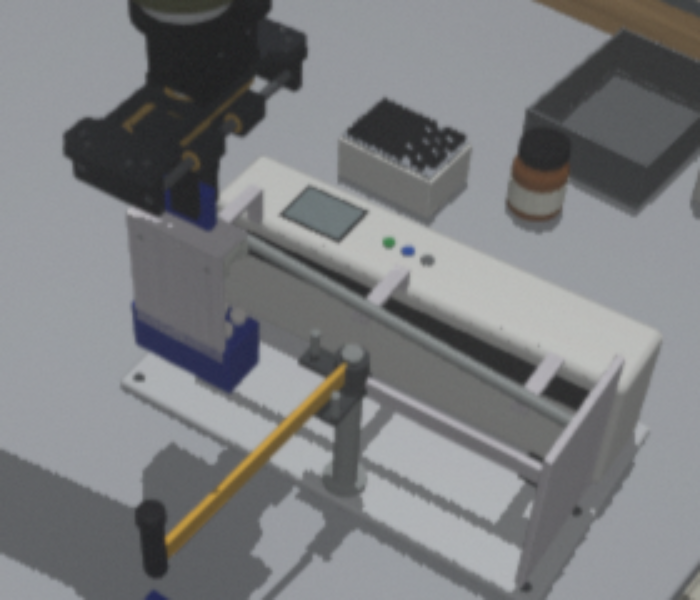

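Emit:
{"op": "servo_tool", "data": {"rows": [0,0.1,0.4,0,0,0,0.1,0.8,0,0,0,0.1,1.2,0,0,0,0.1,1.2,0,0]}}

```text
t: 15.92
tool_pos: [0.5751, -0.0136, 0.2267]
ee_rot: [-90.3, -0.1, -83.7]
wrist_force: [-0.4, -0.3, -3.0]
gripper_width: 0.134
```

```bash
python3 - <<'E'
from h import *
s=ctrl.sense();print(s['tool_pos'],s['ee_rot'],s['wrist_force'],s['gripper_width'])
b,p=grab('wrist','w11.png');np.save('w11.npy',np.c_[p[1],p[0]])
a=cv2.imread('pics/w10.png')
g=lambda x,r:cv2.cvtColor(x,cv2.COLOR_BGR2GRAY)[r]
for r in(40,150,220): print(r,list(g(a,r)[180:220]))
for r in(40,150,220): print(r,list(g(b,r)[150:220]))
z=np.hstack([a[0:265,120:280],b[0:265,120:280]]);cv2.imwrite('pics/w11z.png',cv2.resize(z,None,fx=2.2,fy=2.2))
E
```

```text
[ 0.57512543 -0.01363963  0.22670777] [-9.02679496e+01 -5.97159076e-02 -8.36886615e+01] [-0.38520703 -0.27840359 -2.99221341] 0.13411740265826066
40 [np.uint8(101), np.uint8(101), np.uint8(119), np.uint8(135), np.uint8(138), np.uint8(138), np.uint8(137), np.uint8(134), np.uint8(141), np.uint8(148), np.uint8(153), np.uint8(155), np.uint8(159), np.uint8(159), np.uint8(158), np.uint8(153), np.uint8(146), np.uint8(141), np.uint8(135), np.uint8(128), np.uint8(122), np.uint8(112), np.uint8(100), np.uint8(92), np.uint8(144), np.uint8(203), np.uint8(211), np.uint8(211), np.uint8(211), np.uint8(211), np.uint8(212), np.uint8(211), np.uint8(212), np.uint8(212), np.uint8(211), np.uint8(212), np.uint8(212), np.uint8(211), np.uint8(212), np.uint8(211)]
150 [np.uint8(102), np.uint8(102), np.uint8(102), np.uint8(103), np.uint8(102), np.uint8(102), np.uint8(103), np.uint8(103), np.uint8(103), np.uint8(103), np.uint8(102), np.uint8(107), np.uint8(131), np.uint8(135), np.uint8(146), np.uint8(152), np.uint8(156), np.uint8(162), np.uint8(168), np.uint8(169), np.uint8(164), np.uint8(152), np.uint8(144), n
[... 3313 characters left out ...]
.uint8(141), np.uint8(134), np.uint8(129), np.uint8(122), np.uint8(113), np.uint8(102), np.uint8(89), np.uint8(92), np.uint8(133), np.uint8(142), np.uint8(142), np.uint8(143), np.uint8(143), np.uint8(143), np.uint8(143), np.uint8(142), np.uint8(142), np.uint8(142), np.uint8(142), np.uint8(143), np.uint8(143), np.uint8(143), np.uint8(144), np.uint8(143), np.uint8(143), np.uint8(144), np.uint8(210), np.uint8(218), np.uint8(218), np.uint8(218), np.uint8(218), np.uint8(218), np.uint8(218), np.uint8(217), np.uint8(218), np.uint8(218), np.uint8(218), np.uint8(218), np.uint8(218), np.uint8(218), np.uint8(218), np.uint8(218), np.uint8(218), np.uint8(218), np.uint8(218), np.uint8(218), np.uint8(218)]
```

View pics/w11z.png

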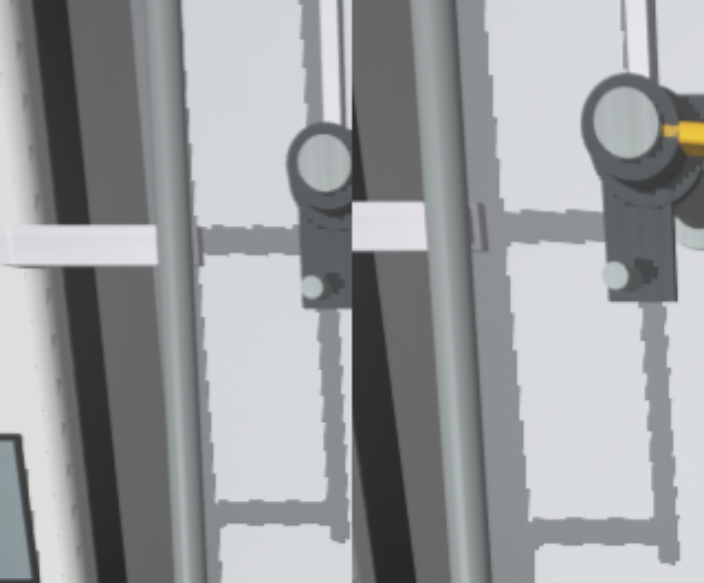

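```bash
python3 - <<'E'
from h import *
def pl(f,q1,q2):
    a=np.load(f);p=(a[:,3],a[:,:3])
    c,d1=ray('wrist',q1,p);c,d2=ray('wrist',q2,p);n=np.cross(d1,d2);n/=np.linalg.norm(n);return n,n@c
n1,k1=pl('w10.npy',(195.7,40),(204.3,220));n2,k2=pl('w11.npy',(166.4,150),(171.1,220))
d=np.cross(n1,n2);d/=np.linalg.norm(d);d*=np.sign(d[0])
for x in(.49,.5652,.62):
    X=np.linalg.solve([n1,n2,[1,0,0]],[k1,k2,x]);print(X)
print(np.degrees(np.arctan2(d[1],d[0])),d)
# lateral with known z
for f,q in(('w10.npy',(204.3,220)),('w11.npy',(171.1,220)),('w10.npy',(195.7,40))):
    a=np.load(f);p=(a[:,3],a[:,:3])
    X=plane(ray('wrist',q,p),.183);X=plane(ray('wrist',q,p),.185-.1*(X[0]-.5652));print(X, 'pred y',.0795+(X[0]-.491)*np.tan(np.radians(6.1)))
s=ctrl.sense();print(units([.5652,.0874,.228],s))
E
```

```text
[0.49       0.07356376 0.20483249]
[0.5652     0.0808714  0.20000583]
[0.62       0.08619665 0.19648852]
5.550350981715614 [ 0.9932868   0.0965237  -0.06375354]
[0.57480118 0.08679918 0.18406529] pred y 0.08845576239812705
[0.58343593 0.08919977 0.18318095] pred y 0.08937855093401192
[0.70970719 0.10140476 0.17081678] pred y 0.10287305551839927
[-2.535 -0.006  0.017]
```

Emit:
{"op": "servo_tool", "data": {"rows": [0,-0.4,0,0,0,0,-0.9,0,0,0,0,-1.3,0,0,0,0,-1.7,0,0.01,0,0,-2.05,0,0.01,0,0,-2.35,0,0.02,0,0,-2.52,0,0.02,0,0,-2.52,0,0.02,0]}}

```text
t: 16.98
tool_pos: [0.5654, 0.0872, 0.2277]
ee_rot: [-90.2, -0.1, -83.6]
wrist_force: [0.1, 0.7, -4.3]
gripper_width: 0.131
```

```bash
python3 - <<'E'
from h import *
s=ctrl.sense();print(s['tool_pos'],s['ee_rot'],s['wrist_force'],s['gripper_width'])
b,p=grab('wrist','w12.png');b,p=grab('scene','s12.png')
cv2.imwrite('pics/s12z.png',cv2.resize(b[120:300,240:440],None,fx=3.5,fy=3.5,interpolation=cv2.INTER_CUBIC))
print(units([.5652,.0868,.228],s))
E
```

```text
[0.56537368 0.08721175 0.22773905] [-9.01772436e+01 -6.58177996e-02 -8.36461302e+01] [ 0.11280564  0.66799063 -4.27072265] 0.13123248275094115
[ 0.01  -0.006 -0.005]
```

View pics/s12z.png

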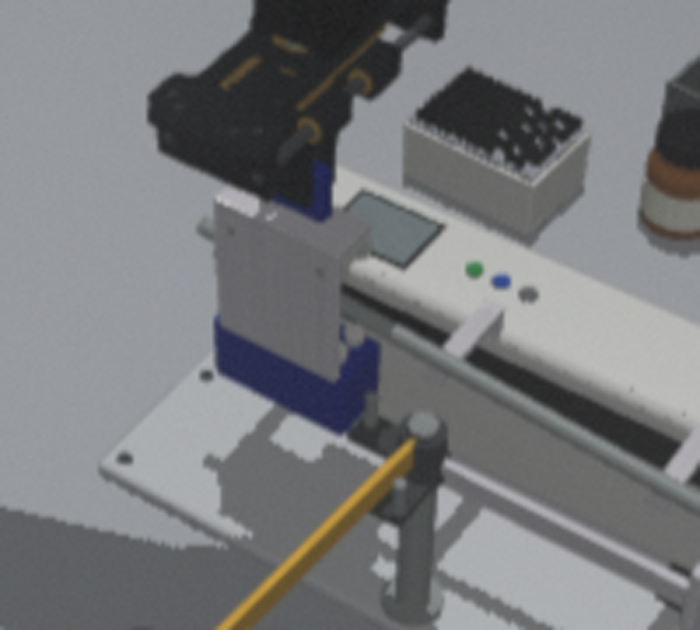

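View pics/w12.png

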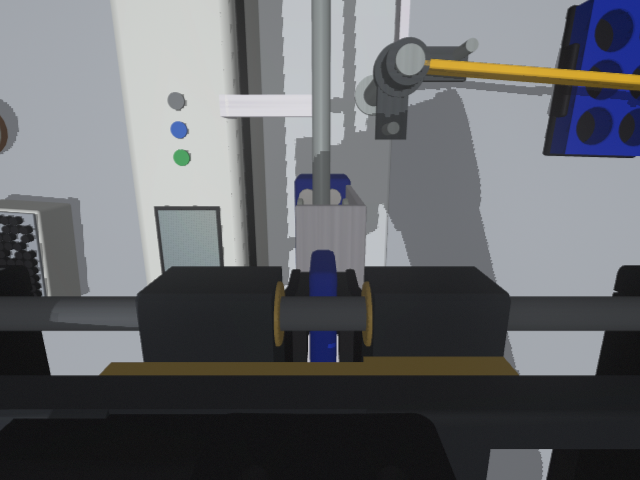

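Emit:
{"op": "servo_tool", "data": {"rows": [0,0,0.1,0,0,0,0,0.2,0,0,0,0,0.3,0,0,0,0,0.3,0,0]}}

```text
t: 17.58
tool_pos: [0.5653, 0.086, 0.2152]
ee_rot: [-90.2, -0.1, -83.7]
wrist_force: [-0.4, 0.7, -4.0]
gripper_width: 0.133
```

Emit:
{"op": "servo_tool", "data": {"rows": [0,0,0.04,0,0,0,0,0.08,0,0,0,0,0.08,0,0]}}

```text
t: 17.95
tool_pos: [0.5652, 0.086, 0.2119]
ee_rot: [-90.2, -0.1, -83.7]
wrist_force: [-0.2, -0.5, -2.1]
gripper_width: 0.131
```

Emit:
{"op": "servo_tool", "data": {"rows": [0,0,0.04,0,0,0,0,0.08,0,0,0,0,0.08,0,0]}}

```text
t: 18.32
tool_pos: [0.5651, 0.086, 0.2085]
ee_rot: [-90.3, -0.1, -83.7]
wrist_force: [-0.1, 0.2, -4.6]
gripper_width: 0.135
```

Emit:
{"op": "servo_tool", "data": {"rows": [0,0,0.04,0,0,0,0,0.06,0,0,0,0,0.06,0,0]}}

```text
t: 18.7
tool_pos: [0.5651, 0.0859, 0.2061]
ee_rot: [-90.3, -0.1, -83.7]
wrist_force: [-0.3, -0.4, -4.0]
gripper_width: 0.133
```

Emit:
{"op": "servo_tool", "data": {"rows": [0,0,0.03,0,0,0,0,0.05,0,0,0,0,0.05,0,0]}}

```text
t: 19.08
tool_pos: [0.5657, 0.086, 0.205]
ee_rot: [-90.2, -0.1, -83.7]
wrist_force: [0.8, -0.4, 3.4]
gripper_width: 0.135
```

Emit:
{"op": "servo_tool", "data": {"rows": [0.6,0,0,0,0,0.6,0,0,0,0,0.6,0,0,0,0,0.6,0,-0.1,0,0]}}

```text
t: 19.58
tool_pos: [0.5655, 0.086, 0.2089]
ee_rot: [-90.2, -0.1, -83.7]
wrist_force: [0.1, -0.4, -0.4]
gripper_width: 0.502
```

```bash
python3 - <<'E'
from h import *
s=ctrl.sense();print(s['tool_pos'],s['wrist_force'],s['gripper_width'])
b,p=grab('scene','s13.png')
cv2.imwrite('pics/s13z.png',cv2.resize(b[120:320,240:490],None,fx=3,fy=3,interpolation=cv2.INTER_CUBIC))
E
```

```text
[0.56551434 0.08602845 0.20885017] [ 0.12859444 -0.4464239  -0.37120707] 0.5023828357121825
```

View pics/s13z.png

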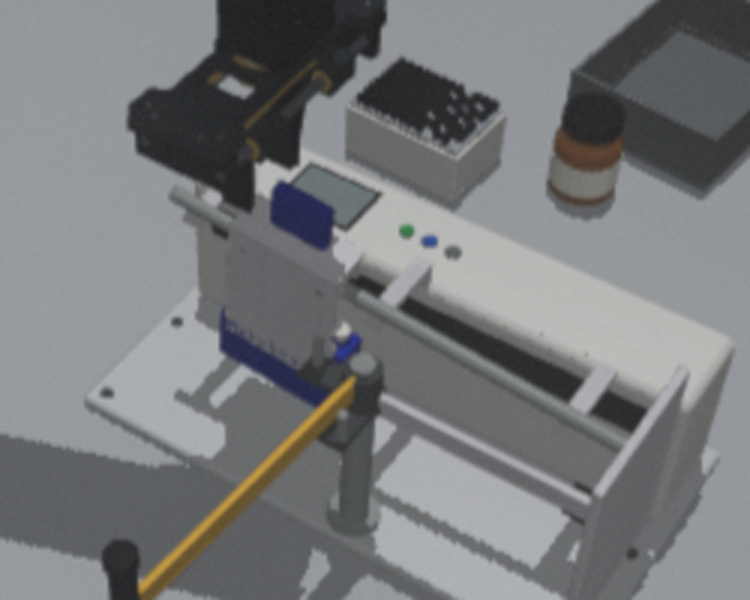

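Emit:
{"op": "servo_tool", "data": {"rows": [0.6,0,-0.5,0,0,0.6,0,-1.2,0,0,0.3,0,-2.0,0,0,0,0,-2.2,0,0,0,0.5,-2.2,0,0,0,1.2,-2.2,0,0,0,2.0,-2.2,0,0,0,2.8,-2.2,0,0,0,3.5,-2.2,0,0,0,4.2,-2.2,0,0]}}

```text
t: 20.88
tool_pos: [0.5842, -0.0818, 0.2972]
ee_rot: [-90.2, -0.1, -83.7]
wrist_force: [-0.3, 0.9, -0.2]
gripper_width: 0.007
```

```bash
python3 - <<'E'
from h import *
s=ctrl.sense();print(s['tool_pos'],s['wrist_force'],s['gripper_width'])
print(units([.66,-.19,.29],s),units([.75,-.195,.29],s))
b,p=grab('scene','s14.png')
cv2.imwrite('pics/s14z.png',cv2.resize(b[120:340,240:490],None,fx=3,fy=3,interpolation=cv2.INTER_CUBIC))
E
```

```text
[ 0.5841722  -0.08176872  0.2971605 ] [-0.27102855  0.89487102 -0.24196809] 0.006705083485031115
[2.896 0.178 1.59 ] [3.266 0.172 3.813]
```

View pics/s14z.png

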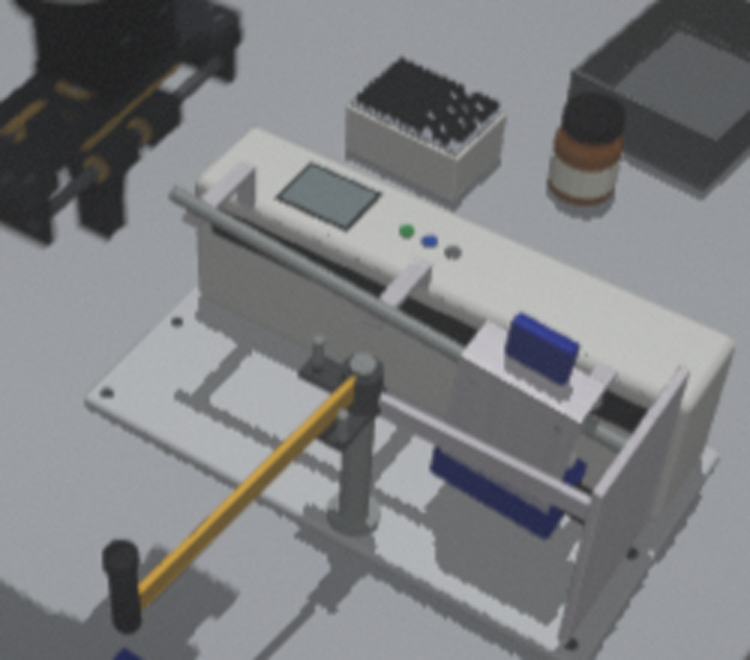

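Carrier has rolled well down the rail. I move the closed fingers above the far side of the handle while it settles.

Emit:
{"op": "servo_tool", "data": {"rows": [0,1.0,0.1,0.4,0,0,2.0,0.1,0.9,0,0,2.9,0.15,1.6,0,0,3.1,0.15,2.6,0,0,3.25,0.15,3.4,0,0,3.27,0.15,3.81,0,0,3.27,0.15,3.81,0]}}

```text
t: 21.8
tool_pos: [0.7501, -0.1995, 0.2883]
ee_rot: [-90.3, -0.1, -83.9]
wrist_force: [0.1, -0.1, -0.2]
gripper_width: 0.005
```

```bash
python3 - <<'E'
from h import *
s=ctrl.sense();print(s['tool_pos'],s['wrist_force'],s['gripper_width'])
a,p=grab('wrist','w15.png')
b,p=grab('scene','s15.png')
cv2.imwrite('pics/s15z.png',cv2.resize(b[120:340,240:490],None,fx=3,fy=3,interpolation=cv2.INTER_CUBIC))
print(units([.747,-.192,.172],s))
E
```

```text
[ 0.75008429 -0.19954971  0.2882504 ] [ 0.1137046  -0.08422555 -0.221128  ] 0.004989180527854032
[-0.2    2.906 -0.039]
```

View pics/s15z.png

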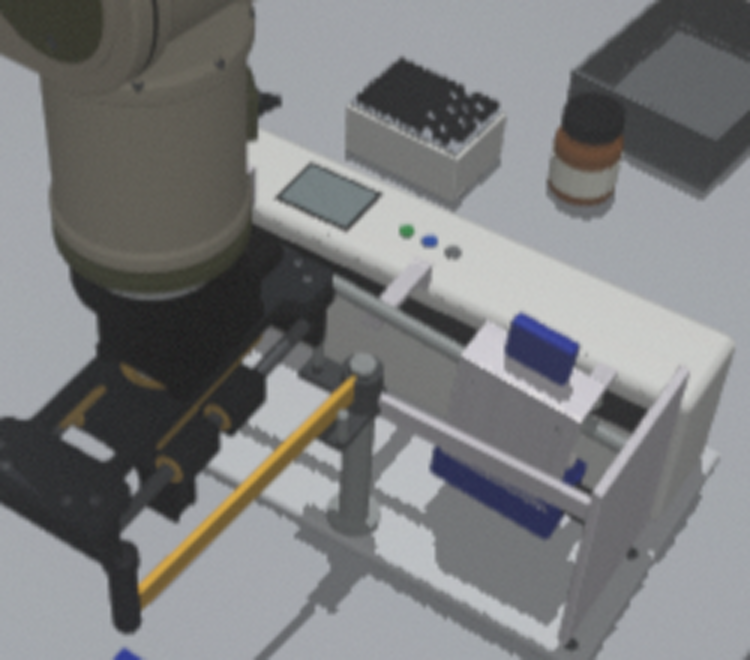

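View pics/w15.png

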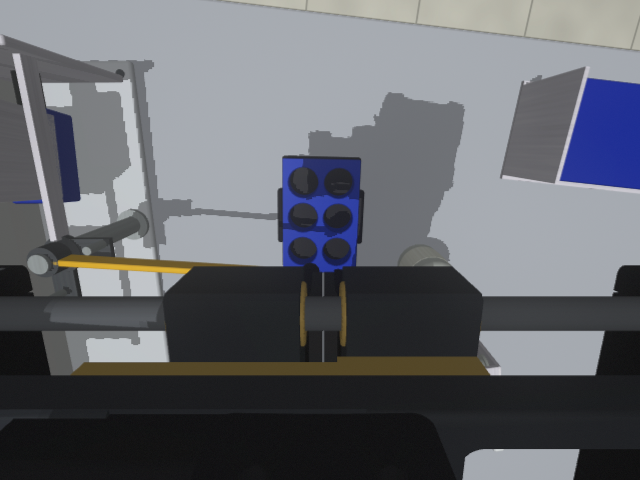

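```bash
python3 - <<'E'
from h import *
U=np.array([.491,.0795,.1920]);y=np.radians(6.1);c,s_=np.cos(.1),np.sin(.1)
d=np.array([np.cos(y)*c,np.sin(y)*c,-s_]);n=np.array([np.cos(y)*s_,np.sin(y)*s_,c])
def mask(fn):
    im=cv2.imread(fn);hs=cv2.cvtColor(im,cv2.COLOR_BGR2HSV);m=cv2.inRange(hs,(105,90,20),(135,255,255))
    m[:220]=0;m[253:]=0;m[:,:405]=0;m[:,440:]=0;ys,xs=np.nonzero(m);return xs.min(),xs.max(),ys.min(),ys.max(),xs.mean(),ys.mean(),len(xs)
print(mask('pics/s14.png'));print(mask('pics/s15.png'))
for x in(.28,.29,.3):
    print(x,[proj('scene',U+d*(x+e)+n*(h-.1195)).round(1) for e in(-.023,.023) for h in(.16,.193)])
E
```

```text
(np.int64(409), np.int64(432), np.int64(225), np.int64(247), np.float64(420.27156549520765), np.float64(235.55271565495207), 313)
(np.int64(409), np.int64(432), np.int64(225), np.int64(247), np.float64(420.1740506329114), np.float64(235.6139240506329), 316)
0.28 [array([403., 230.]), array([406.2, 219.1]), array([423.3, 241.3]), array([427. , 230.5])]
0.29 [array([407.4, 232.5]), array([410.7, 221.6]), array([427.8, 243.8]), array([431.6, 233. ])]
0.3 [array([411.8, 234.9]), array([415.2, 224. ]), array([432.3, 246.3]), array([436.3, 235.6])]
```

Emit:
{"op": "servo_tool", "data": {"rows": [0,-0.1,0.8,0,0,0,-0.2,1.7,-0.04,0,0,-0.2,2.5,-0.04,0,0,-0.2,2.9,-0.04,0,0,-0.2,2.9,-0.04,0]}}

```text
t: 22.52
tool_pos: [0.7455, -0.1938, 0.1739]
ee_rot: [-90.3, -0.2, -84.1]
wrist_force: [0.3, -0.4, 0.8]
gripper_width: 0.006
```

```bash
python3 - <<'E'
from h import *
s=ctrl.sense();print(s['tool_pos'],s['ee_rot'],s['wrist_force'])
P=np.array([.6907,.0472])
for a in [283,279,275,271,267,263,259,255,251,247,243,239]:
    t=np.radians(a); X=np.r_[P+.24*np.array([np.cos(t),np.sin(t)]),.172]; print(a,X.round(3),units(X,s))
E
```

```text
[ 0.74546384 -0.19381526  0.1738646 ] [-90.31957906  -0.16665877 -84.05083029] [ 0.27492779 -0.41894638  0.79832465]
283 [ 0.745 -0.187  0.172] [-0.18   0.046 -0.   ]
279 [ 0.728 -0.19   0.172] [-0.143  0.049 -0.418]
275 [ 0.712 -0.192  0.172] [-0.136  0.051 -0.836]
271 [ 0.695 -0.193  0.172] [-0.157  0.053 -1.255]
267 [ 0.678 -0.192  0.172] [-0.208  0.055 -1.67 ]
263 [ 0.661 -0.191  0.172] [-0.288  0.057 -2.081]
259 [ 0.645 -0.188  0.172] [-0.396  0.059 -2.486]
255 [ 0.629 -0.185  0.172] [-0.532  0.061 -2.882]
251 [ 0.613 -0.18   0.172] [-0.695  0.063 -3.268]
247 [ 0.597 -0.174  0.172] [-0.885  0.064 -3.641]
243 [ 0.582 -0.167  0.172] [-1.1    0.066 -4.   ]
239 [ 0.567 -0.159  0.172] [-1.34   0.067 -4.344]
```

Emit:
{"op": "servo_tool", "data": {"rows": [0,-0.15,0.03,-0.4,0,0,-0.14,0.04,-0.8,0,0,-0.16,0.04,-1.25,0,0,-0.21,0.05,-1.67,0,0,-0.29,0.05,-2.08,0,0,-0.4,0.05,-2.48,0,0,-0.53,0.05,-2.88,0,0,-0.7,0.05,-3.27,0,0,-0.88,0.05,-3.64,0,0,-1.1,0.05,-4.0,0]}}

```text
t: 23.78
tool_pos: [0.5826, -0.1662, 0.1749]
ee_rot: [-90.1, -0.2, -84.0]
wrist_force: [1.3, 0.7, -0.7]
gripper_width: 0.006
```

```bash
python3 - <<'E'
from h import *
s=ctrl.sense();print(s['tool_pos'],s['ee_rot'],s['wrist_force'])
P=np.array([.6907,.0472])
for a in [243,239,235,231,227,223,219,215,211,207,203]:
    t=np.radians(a); X=np.r_[P+.24*np.array([np.cos(t),np.sin(t)]),.172]; print(a,X.round(3),units(X,s))
a,p=grab('scene','s16.png')
cv2.imwrite('pics/s16z.png',cv2.resize(a[120:340,200:490],None,fx=2.6,fy=2.6))
E
```

```text
[ 0.58262486 -0.16624028  0.17490943] [-90.11243604  -0.24233306 -84.03897547] [ 1.32315202  0.66999241 -0.71478324]
243 [ 0.582 -0.167  0.172] [ 0.007  0.073 -0.023]
239 [ 0.567 -0.159  0.172] [-0.233  0.072 -0.366]
235 [ 0.553 -0.149  0.172] [-0.496  0.072 -0.692]
231 [ 0.54  -0.139  0.172] [-0.781  0.071 -0.998]
227 [ 0.527 -0.128  0.172] [-1.087  0.071 -1.284]
223 [ 0.515 -0.116  0.172] [-1.413  0.07  -1.548]
219 [ 0.504 -0.104  0.172] [-1.756  0.069 -1.788]
215 [ 0.494 -0.09   0.172] [-2.114  0.068 -2.004]
211 [ 0.485 -0.076  0.172] [-2.487  0.067 -2.195]
207 [ 0.477 -0.062  0.172] [-2.873  0.065 -2.358]
203 [ 0.47  -0.047  0.172] [-3.269  0.064 -2.495]
```

View pics/s16z.png

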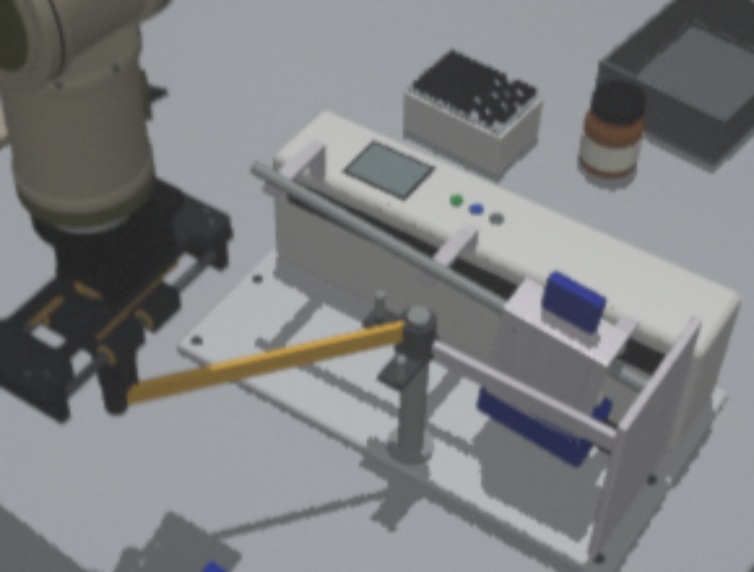

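Emit:
{"op": "servo_tool", "data": {"rows": [0,-0.23,0.05,-0.37,0,0,-0.5,0.05,-0.69,0,0,-0.78,0.05,-1.0,0,0,-1.09,0.05,-1.28,0,0,-1.41,0.05,-1.55,0,0,-1.76,0.05,-1.79,0,0,-2.11,0.05,-2.0,0,0,-2.49,0.05,-2.2,0,0,-2.87,0.05,-2.36,0,0,-3.27,0.05,-2.5,0]}}

```text
t: 25.08
tool_pos: [0.4676, -0.0446, 0.1728]
ee_rot: [-90.2, -0.3, -84.0]
wrist_force: [1.0, 1.0, -0.6]
gripper_width: 0.01
```

```bash
python3 - <<'E'
from h import *
s=ctrl.sense();print(s['tool_pos'],s['ee_rot'],s['wrist_force'])
P=np.array([.6907,.0472])
for a in [203,201,199,197,195,193,191,189]:
    t=np.radians(a); X=np.r_[P+.24*np.array([np.cos(t),np.sin(t)]),.172]; print(a,X.round(3),units(X,s))
a,p=grab('wrist','w17.png')
E
```

```text
[ 0.46763608 -0.04462082  0.17281435] [-90.17420497  -0.253715   -83.97889251] [ 1.0242044   1.04382154 -0.64177836]
203 [ 0.47  -0.047  0.172] [0.054 0.02  0.048]
201 [ 0.467 -0.039  0.172] [-0.147  0.02  -0.009]
199 [ 0.464 -0.031  0.172] [-0.35   0.019 -0.06 ]
197 [ 0.461 -0.023  0.172] [-0.555  0.018 -0.104]
195 [ 0.459 -0.015  0.172] [-0.762  0.017 -0.14 ]
193 [ 0.457 -0.007  0.172] [-0.969  0.017 -0.169]
191 [0.455 0.001 0.172] [-1.177  0.016 -0.191]
189 [0.454 0.01  0.172] [-1.386  0.015 -0.205]
```

View pics/w17.png

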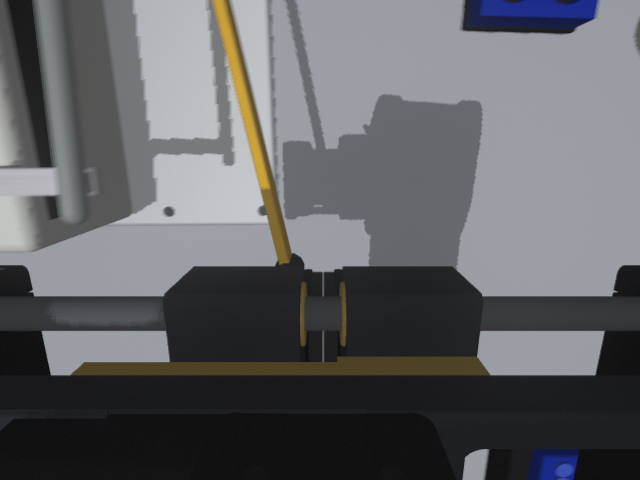

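Emit:
{"op": "servo_tool", "data": {"rows": [0,-0.15,0.02,-0.01,0,0,-0.35,0.02,-0.06,0,0,-0.55,0.02,-0.1,0,0,-0.76,0.02,-0.14,0,0,-0.9,0.02,-0.16,0,0,-1.0,0.02,-0.17,0,0,-1.08,0.02,-0.18,0,0,-1.12,0.02,-0.18,0]}}

```text
t: 26.12
tool_pos: [0.4551, 0.0006, 0.1719]
ee_rot: [-90.2, -0.3, -83.9]
wrist_force: [2.0, -7.1, -0.2]
gripper_width: 0.003
```

Emit:
{"op": "servo_tool", "data": {"rows": [0,-0.05,0,0,0,0,-0.1,0,0,0,0,-0.1,0,0,0]}}

```text
t: 26.5
tool_pos: [0.4551, 0.0006, 0.172]
ee_rot: [-90.2, -0.6, -84.1]
wrist_force: [2.2, -14.5, -1.4]
gripper_width: 0.002
```

```bash
cat > bar.py <<'E'
from h import *
import sys
s=ctrl.sense();print(s['tool_pos'],s['wrist_force'])
im,p=grab('top',sys.argv[1])
hs=cv2.cvtColor(im,cv2.COLOR_BGR2HSV)
m=cv2.inRange(hs,(15,150,80),(35,255,255));m[:190]=0;m[320:]=0;m[:,:295]=0;m[:,350:]=0;ys,xs=np.nonzero(m)
pc=np.array([plane(ray('top',(x,y)),0.175)[:2] for x,y in zip(xs,ys)],np.float32)
l=cv2.fitLine(pc,cv2.DIST_L2,0,.01,.01).ravel();print('bar',np.degrees(np.arctan2(l[1],l[0]))%180,len(pc))
# rail yaw in same picture
cv2.imwrite('pics/z_'+sys.argv[1],cv2.resize(im[100:320,200:380],None,fx=2.7,fy=2.7,interpolation=cv2.INTER_CUBIC))
E
python3 bar.py t18.png
```

```text
[0.45505074 0.00062612 0.17199333] [  2.19755523 -14.50355944  -1.43460232]
bar 6.3906145 182
```

View pics/z_t18.png

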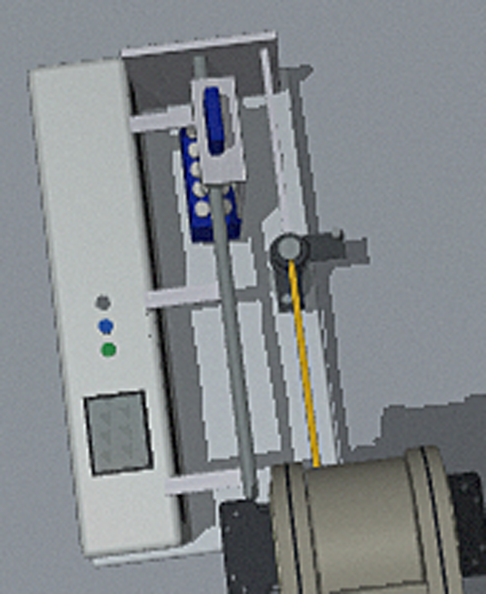

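Emit:
{"op": "servo_tool", "data": {"rows": [0,0.1,0,0,0,0,0.5,0,0,0,0,1.2,0,0,0,0,1.8,-0.3,0,0,0,1.8,-1.5,0,0,0,2.4,-2.8,0,0,0,3.4,-2.8,0,0,0,4.4,-2.8,0,0,0,4.4,-2.8,0,0]}}

```text
t: 27.68
tool_pos: [0.4727, -0.1772, 0.2848]
ee_rot: [-90.2, -0.5, -84.4]
wrist_force: [-0.1, 0.3, -0.5]
gripper_width: 0.005
```

```bash
python3 bar.py t19.png; python3 - <<'E'
from h import *
b,p=grab('scene','s19.png')
U=np.array([.491,.0795,.1920]);y=np.radians(6.1);c,s_=np.cos(.1),np.sin(.1)
d=np.array([np.cos(y)*c,np.sin(y)*c,-s_]);n=np.array([np.cos(y)*s_,np.sin(y)*s_,c])
def mask(im,r0,r1,c0,c1):
    hs=cv2.cvtColor(im,cv2.COLOR_BGR2HSV);m=cv2.inRange(hs,(105,90,20),(135,255,255))
    m[:r0]=0;m[r1:]=0;m[:,:c0]=0;m[:,c1:]=0;ys,xs=np.nonzero(m);return np.array([xs.mean(),ys.mean()]),len(xs)
a=mask(b,220,253,405,440);t=mask(cv2.imread('pics/t19.png'),128,160,272,286);print(a,t)
X,e=tri([ray('scene',a[0]),ray('top',t[0])]);print(X,e,'rail x',(X-U)@d,'z over rail',(X-U)@n)
cv2.imwrite('pics/s19z.png',cv2.resize(b[120:340,200:490],None,fx=2.6,fy=2.6))
E
```

```text
[ 0.47269332 -0.17718086  0.28483182] [-0.11181453  0.34284    -0.53920236]
bar 6.3734584 231
(array([420.18789809, 235.55414013]), 314) (array([278.52980132, 144.60264901]), 151)
[0.78751892 0.10661292 0.21769223] [np.float64(0.0011078674374559805), np.float64(0.0011078674374560063)] rail x 0.2936688298129546 z over rail 0.05528639647504269
```

View pics/s19z.png

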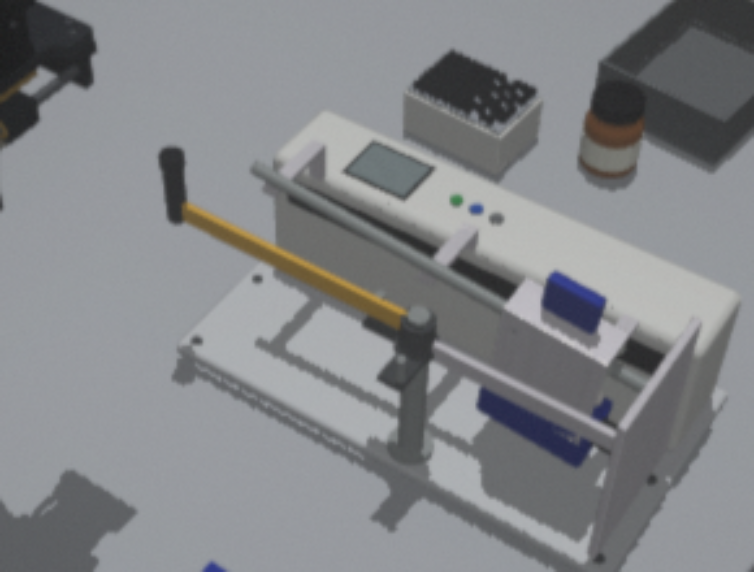

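View pics/t19.png

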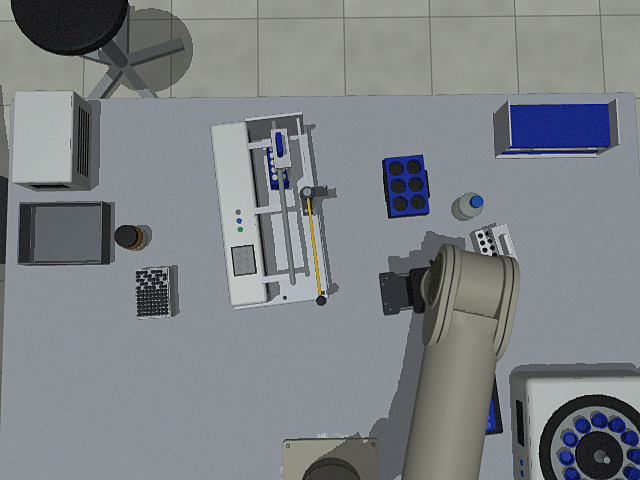

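```bash
python3 - <<'E'
import cv2,numpy as np
a=cv2.imread('pics/t0.png') if 0 else cv2.imread('pics/top0.png')
b=cv2.imread('pics/t19.png')
c=cv2.imread('pics/scene0.png');d=cv2.imread('pics/s19.png')
z=lambda i,r,q:cv2.resize(cv2.convertScaleAbs(i[r:r+70,q:q+95],alpha=1.6),None,fx=4.1,fy=4.1,interpolation=cv2.INTER_CUBIC)
cv2.imwrite('pics/cmp.png',np.vstack([np.hstack([z(a,105,235),z(b,105,235)]),np.hstack([z(c,220,390),z(d,220,390)])]))
E
```

```text
(no output)
```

View pics/cmp.png

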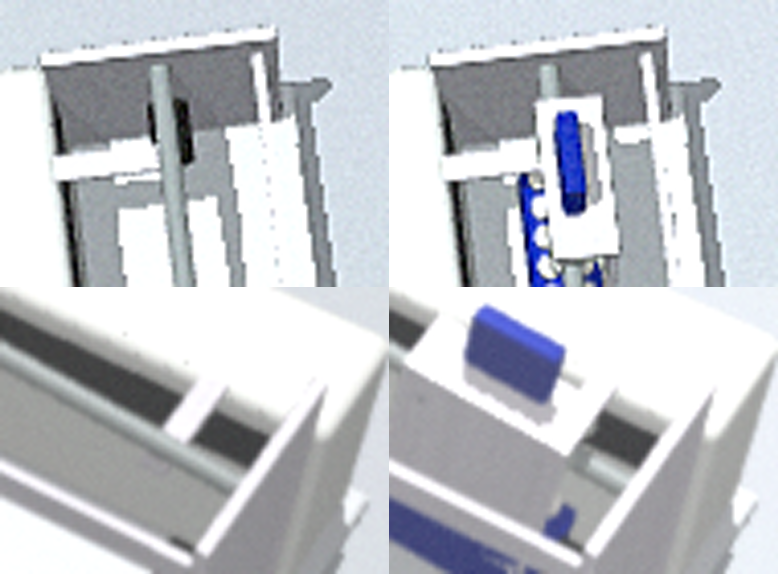

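```bash
python3 - <<'E'
from h import *
s=ctrl.sense();print(s['t'],s['wrist_force'],s['tool_pos'],abs(s['qd']).max())
ctrl.close_job()
E
```

```text
27.775 [-0.59305397  0.9805909  -0.15565303] [ 0.4733076  -0.17342497  0.28534825] 1.2648860616264528
the job is handed in; nothing more can be done
```

I opened the gate, hung the blue carrier near the upper end of the rail and let it go. It rolled down by itself to the rubber stop, and then I pushed the gate shut and handed the job in at about 28 s. No verdict was reported, so what follows rests on my own measurements.

**Last checks**
- **Gate:** the bar measured 6.4° against about 6.1° for the rail, so it is parallel and shut. When shut it took 14.5 N without moving, so it is against its stop. When open it measured about 1.5 rad.
- **Carrier:** it did not move between three pictures over about 7 s. In the scene view its end touches the stop block.
- **Arm:** it is clear, with about zero wrist force.
- **Bystanders:** the tray, tip rack, bottle and jar look unmoved in the last top view. The white carrier is partly hidden by the arm there, but I made no contact near it.

**What disagreed**
- **First grasp:** it closed on nothing. The pictures show the fingertips about 30 mm short of the reported tool point. I went about 24 mm lower, and the second grasp held at the first try.
- **Carrier position along the rail:** my two-view estimate was 0.294 m where the text says 0.300 m. That is right at the 0.294 m limit. Camera calibration error, with the rail's own length reading 365 mm instead of 375 mm, could explain it. I judged the carrier to be at the stop from the contact seen in the picture and from its staying still.
- **Rail height:** the wrist camera's short-baseline check read about 0.200 m at the loading point, against 0.185–0.19 m from the other views. I lowered by force instead, and contact came at the expected height.

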